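Pack the tea carrier with saucers and cutlery cups

TASK

Get the tea carrier ready to be carried outside. Slide its retaining bar fully back, stand every saucer from the draining rack upright in a slot of its own between the carrier's tines, and hang each white cutlery cup on the carrier's bright steel front rod by its C clip; once all the saucers are in, slide the bar fully forward to its stop, over the saucers. Leave the mug and the glass tumbler where they are.

Things in the scene. Friction and masses are not known exactly. Their poses are not given: they have to be found in the camera images.
- carrier: Tea carrier, fixed for the run: oak board 204 x 284 mm, 16 high, with black wire frame. Origin on the worktop under the middle of its slots; x to the back, y along the row of slots, z up. Tines (5 mm wire, rows at x = -30 and +30, tops at z = 84) form four slots 16 mm wide in y. Side rails (8 mm) run along x at y = -122 and +122, z = 137, on posts at x = -78 and +88.
- slot_1 (a point): Centre that a saucer has when seated in the slot at carrier y = -75 mm, z = 72 (it rests on two cradle rods, its top at z = 127); axes as the carrier's.
- slot_2 (a point): The same for the slot at carrier y = -25 mm.
- slot_3 (a point): The same for the slot at carrier y = +25 mm.
- slot_4 (a point): The same for the slot at carrier y = +75 mm.
- rod_mid (a point): Middle of the axis of the bright steel hanging rod at the carrier's front: 8 mm diameter, along carrier y between posts at y = -122 and +122, x = -78, z = 115; axes as the carrier's. 45 mm below it runs a parallel black lower rod (8 mm), against which the foot of a hung cup leans. Both cups fit side by side, e.g. at y = -50 and +50.
- bar (a joint): Position of the retaining bar, a 9 mm steel rod along carrier y (axis z = 137) on black runners on the side rails. 0 = fully forward at its stop, over the middle of the saucers (it blocks the slots); 0.070 m = fully back at its stop, slots free. It moves along carrier +x, drags with about 1.5 N and stays where it is left.
- bar_grip (a point): Grip of the bar: upright black block at the bar's middle, 22 mm (x) x 12 mm (y) x 34 mm high, top at z = 183; this point is in it, 12 mm below its top. Pinch it along carrier y. The bar's axis lies 34 mm below this point.
- drainer: White wire draining rack in a shallow grey tray, 150 x 250 mm, fixed for the run. Origin on the worktop under its middle, y along its row of four slots (centres y = -75, -25, 25, 75 mm, 16 mm wide, tine tops at z = 92), z up.
- saucer_1: Flat round sage-green stoneware saucer (may be absent), 110 mm across, rim 8 mm thick with parallel faces, low foot ring (62 mm across, 2.5 mm) on its -y face, 0.16 kg. Starts on edge in a slot of the draining rack, centre at z = 80 mm; may lean a few degrees. Origin at the rim's point that is lowest at the start; y is the disc's axis, z points to its centre (up at the start). May face either way in the carrier.
- saucer_2: Flat round sage-green stoneware saucer (may be absent), 110 mm across, rim 8 mm thick with parallel faces, low foot ring (62 mm across, 2.5 mm) on its -y face, 0.16 kg. Starts on edge in a slot of the draining rack, centre at z = 80 mm; may lean a few degrees. Origin at the rim's point that is lowest at the start; y is the disc's axis, z points to its centre (up at the start). May face either way in the carrier.
- saucer_3: Flat round sage-green stoneware saucer (may be absent), 110 mm across, rim 8 mm thick with parallel faces, low foot ring (62 mm across, 2.5 mm) on its -y face, 0.16 kg. Starts on edge in a slot of the draining rack, centre at z = 80 mm; may lean a few degrees. Origin at the rim's point that is lowest at the start; y is the disc's axis, z points to its centre (up at the start). May face either way in the carrier.
- saucer_4: Flat round sage-green stoneware saucer (may be absent), 110 mm across, rim 8 mm thick with parallel faces, low foot ring (62 mm across, 2.5 mm) on its -y face, 0.16 kg. Starts on edge in a slot of the draining rack, centre at z = 80 mm; may lean a few degrees. Origin at the rim's point that is lowest at the start; y is the disc's axis, z points to its centre (up at the start). May face either way in the carrier.
- saucer_1_center (a point): Centre of the saucer, midway between its rim's faces; axes as the saucer's.
- saucer_2_center (a point): Centre of the saucer, midway between its rim's faces; axes as the saucer's.
- saucer_3_center (a point): Centre of the saucer, midway between its rim's faces; axes as the saucer's.
- saucer_4_center (a point): Centre of the saucer, midway between its rim's faces; axes as the saucer's.
- cup_1: White round cutlery cup, on the worktop at the start: 58 mm across, 75 mm high, weighted base 74 mm across and 9 mm high, 0.22 kg. Origin at the centre of its underside, z up. A central divider along x rises above the rim as a handle 34 mm (x) x 10 mm (y), top at z = 116: pinch it along y. On its +x face: a steel C clip near the top, and a stand-off foot (z 8 to 28) that reaches to x = 38.
- cup_2: White round cutlery cup, on the worktop at the start: 58 mm across, 75 mm high, weighted base 74 mm across and 9 mm high, 0.22 kg. Origin at the centre of its underside, z up. A central divider along x rises above the rim as a handle 34 mm (x) x 10 mm (y), top at z = 116: pinch it along y. On its +x face: a steel C clip near the top, and a stand-off foot (z 8 to 28) that reaches to x = 38.
- cup_1_clip (a point): Axis (along y) and middle of the cup's C clip, at x = 43, z = 58 mm of the cup; axes as the cup's. Strip steel ring 26 mm wide in y, 24 mm inside, 30 mm outside diameter; gap on the +x side, 14 mm high, centred on the axis. Push it on level until the rod is inside, axis to axis, then lower: it hangs with its axis 8 mm below the rod's, the foot on the lower rod.
- cup_2_clip (a point): Axis (along y) and middle of the cup's C clip, at x = 43, z = 58 mm of the cup; axes as the cup's. Strip steel ring 26 mm wide in y, 24 mm inside, 30 mm outside diameter; gap on the +x side, 14 mm high, centred on the axis. Push it on level until the rod is inside, axis to axis, then lower: it hangs with its axis 8 mm below the rod's, the foot on the lower rod.
- mug: Dark and sage mug standing by, 82 x 117 x 94 mm, origin at the centre of its underside. To be left alone.
- tumbler: Clear glass tumbler standing by, 76 mm across, 86 mm high, origin at the centre of its underside. To be left alone.

How it is judged:
By the outcome, as a careful person would: the job done as asked, in the order asked, and still so for the second after the job is handed in, with the robot touching nothing.
Of saucer_1, saucer_2, saucer_3, saucer_4 only 2 to 4 are there at a start; the rules pass over those that are not, and their reading is None.
At some moment in a run one of cup_1, cup_2 may be knocked a few centimetres aside while the robot is not near it.
It also fails if it takes over 210 s, if anything falls off the work surface, if the arm or the gripper's body presses on something with over 40 N, if the wrist force passes 120 N, or if a joint passes its speed limit or range.

ROBOT

A 7-joint arm with a two-finger parallel gripper is mounted at the origin on a cart in front of the work surface, level with it; the furniture and walls round the work are solid. World frame = base frame: x ahead of the robot, y to its left, z up, the work surface at z = 0. Lengths are in m, angles in rad, forces in N, time in s.
With the tool pointing down it reaches from about 0.425 to 0.925 m from the base axis. Payload 6.8 kg.
Tool frame: the origin (TCP) lies on the mounting face of the last link; the fingertips stand 173 mm ahead of it and the grasp point (between the pads) lies 155 mm ahead of it; z points along the fingers, y is the line along which they close (so a half turn about z gives the same grasp; the last joint's range is limited). The gripper opens to 85 mm and grips with 20 to 120 N. Pads are 22 mm wide; open, the fingers measure 114 mm over their backs; the gripper's body (76 mm by 85 mm) begins 54 mm behind the grasp point. The pads swing forward as they close: fully open they stand 13 mm farther back than shut.
Start: joints at [1.067, 0.477, 0.022, 1.555, -0.011, 1.109, -0.083], TCP at [0.26, -0.623, 0.405] pointing down, gripper open.
Joint ranges: [-2.96, 2.96], [-0.34, 2.1], [-1.41, 1.46], [0.24, 2.44], [-1.37, 4.51], [0.17, 1.92], [-2.96, 2.96]. Speed limits (rad/s): [2.39, 2.39, 3.14, 3.14, 3.14, 3.14, 3.14].

INTERFACE

Orientations are given as a unit quaternion [w, x, y, z].
In Python, from workcell import robot gives the robot as it stands. The module is installed in compiled form; this text tells all that it offers.
- The arm moves only by the shell command python3 -m crank 'ROWS'. ROWS is JSON, a list of rows, each a list of 7 numbers: the turn, a rotation vector about the tool's x, y, z in degrees, then the shift along the tool's x, y, z in m, then the finger opening in m, from 0 to 0.0854. In form: [[rx, ry, rz, x, y, z, fingers], ...]. A call has 1 to 10 rows; each row is the pose to reach, as a shift and turn from the pose commanded when the call began, along the tool's axes at that moment; what a row does not reach only later rows make up. A row lasts 1/10 s, in which the tool goes at most 50 mm and 8.59 degrees, less where a joint would pass 70% of its speed; a pose out of reach is approached as far as the arm can. A call with a gripper value outside its range is refused whole. The fingers move at their own pace and stop on an object; the grip force is fixed at half the most. Time passes only in rows, so rows that repeat a pose let the fingers close. It gives the time, the measured TCP pose, the force, the opening and the grip force at its end, in the units of the state.
- robot.sense(): the state, without advancing time (a new reading comes with each control period).
- robot.grab_frame(name): name is "scene" or "top" or "wrist"; returns the picture (480x640x3 uint8, red, green, blue); there is no depth.
- robot.camera_model(name): a dict with "fovy" (degrees; the focal length in pixels is half the picture's height over the tangent of half this angle, whatever the lens; pixels are square), "cx", "cy" (the principal point, pixels), "k1" (the pictures are not rectified: a ray, as slopes to the right and down, at radius r is drawn at 1 + k1 r^2 times it, then the intrinsics apply), "R" (3x3) and "t" (3): a world point X has camera coordinates R X + t. Camera axes: x right, y down, z forward; pixel columns grow to the right and rows downward; lengths in m; the calibration is good to about 2 mm. A picture is of the moment at which its call begins: read the wrist's pose just before it. camera_model takes no time and is no camera call; for the wrist camera it gives the pose at the moment of the call.
- robot.job_done(): hands the job in; it is judged then, once.
The state is a dict: "time_s": time; "qpos": joint angles; "qvel": joint speeds; "effort": joint torques, N m; "eef_pos": TCP position; "tool_rot": TCP orientation; "wrist_force": force on the tool from outside, world axes, zero at the start; "wrist_torque": the same for the moment, N m; "width": finger opening in m; "grasp_force": force on a finger pad.
Only numpy, scipy, OpenCV 4.12 (cv2) and the standard library are available. Lean on these libraries where they do the work, as an engineer would, in place of code of your own. Each camera call takes 0.05 s, during which the arm holds its last target. There are 200 camera calls.

## Working session

There is one attempt and no reset: what is moved stays moved. The work goes in short steps, Python scripts to look and compute and a shell command to move; the robot and the scene stay as the last step left them, time stands still between calls to the robot, and variables do not carry over. Pictures are saved under pics/ and viewed, at most 18 in all, crops included, and the job is handed in when it is done.

```bash
mkdir -p pics; cat > h.py <<'E'
import numpy as np, cv2, json
from workcell import robot
from scipy.spatial.transform import Rotation as Rt
def snap(n,f):
    im=robot.grab_frame(n); cv2.imwrite('pics/'+f,im[:,:,::-1]); return im
def K(m):
    f=240/np.tan(np.radians(m['fovy'])/2); return f
def proj(m,X):
    X=np.atleast_2d(X); c=X@np.array(m['R']).T+np.array(m['t']); s=c[:,:2]/c[:,2:]
    s=s*(1+m['k1']*(s**2).sum(1,keepdims=True)); return s*K(m)+[m['cx'],m['cy']]
def ray(m,uv):
    d=(np.array(uv,float)-[m['cx'],m['cy']])/K(m); s=d.copy()
    for _ in range(20): s=d/(1+m['k1']*(s@s))
    R=np.array(m['R']); return -R.T@np.array(m['t']), R.T@np.array([s[0],s[1],1])
def atz(m,uv,z):
    o,d=ray(m,uv); return o+d*(z-o[2])/d[2]
E
python3 - <<'E'
from h import *
s=robot.sense(); print({k:np.round(v,3).tolist() for k,v in s.items()})
for n in('scene','top','wrist'):
    m=robot.camera_model(n); print(n,m['fovy'],m['k1'],m['cx'],m['cy'],np.round(-np.array(m['R']).T@m['t'],3),np.round(m['R'],2).tolist()); snap(n,n+'0.png')
E
```

```text
{'time_s': 0.0, 'qpos': [1.067, 0.478, 0.022, 1.556, -0.012, 1.109, -0.083], 'qvel': [0.0, -0.0, 0.0, -0.001, 0.001, 0.001, 0.001], 'effort': [-0.0, -59.645, 1.608, -28.12, 0.012, 0.009, -0.0], 'eef_pos': [0.26, -0.623, 0.404], 'tool_rot': [-0.001, 0.98, 0.197, -0.0], 'wrist_force': [-0.402, -0.198, -0.51], 'wrist_torque': [-0.025, -0.039, -0.0], 'grasp_force': 0.0, 'width': 0.086}
scene 50.52813510750237 0.03786728732988195 319.01105224211705 237.23161751811867 [-0.442  0.662  0.701] [[-0.59, -0.81, -0.02], [-0.34, 0.27, -0.9], [0.73, -0.53, -0.43]]
top 48.362097896907656 -0.10532499153176607 311.7374598631528 244.8501803294071 [ 0.175 -0.009  1.634] [[-0.02, -1.0, 0.0], [-0.97, 0.02, -0.24], [0.24, -0.0, -0.97]]
wrist 65.12303447516707 0.02652672710877445 320.3537890522055 236.38478545210182 [ 0.335 -0.59   0.373] [[0.39, -0.92, -0.0], [-0.87, -0.37, 0.32], [-0.3, -0.12, -0.95]]
```

View pics/top0.png

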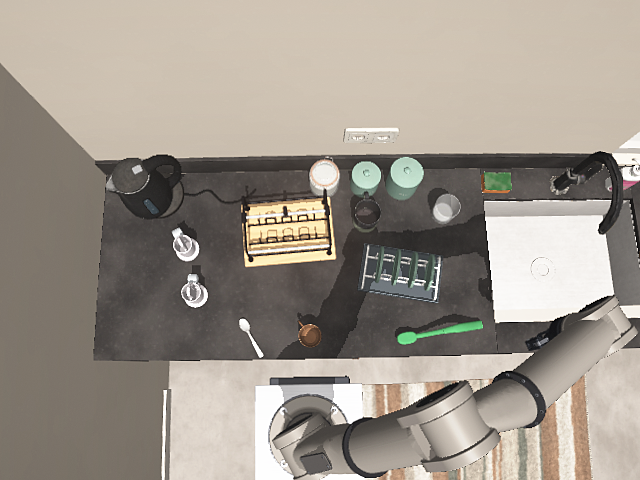

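View pics/scene0.png

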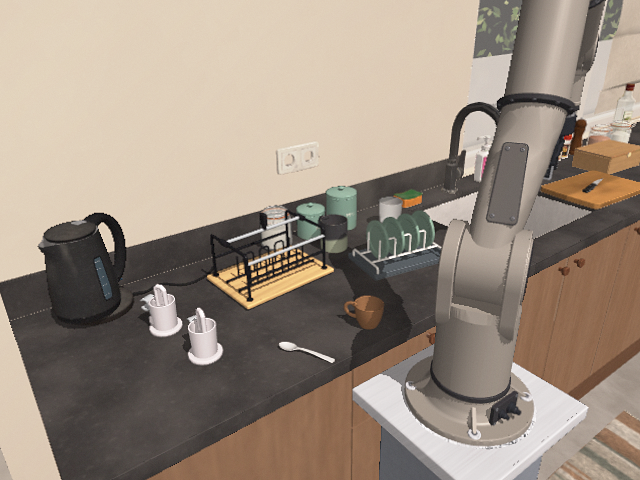

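The top view shows the carrier at about (289,232), the drainer at (400,272), the cups at (186,247) and (194,292), the mug at (366,212) and the tumbler at (446,207). Next I'll zoom in.

```bash
python3 - <<'E'
import cv2
im=cv2.imread('pics/top0.png')
a=cv2.resize(im[185:315,160:345],None,fx=4.3,fy=4.3,interpolation=cv2.INTER_CUBIC);cv2.imwrite('pics/c1.png',a)
a=cv2.resize(im[180:310,345:470],None,fx=4.5,fy=4.5,interpolation=cv2.INTER_CUBIC);cv2.imwrite('pics/c2.png',a)
E
```

```text
(no output)
```

View pics/c1.png

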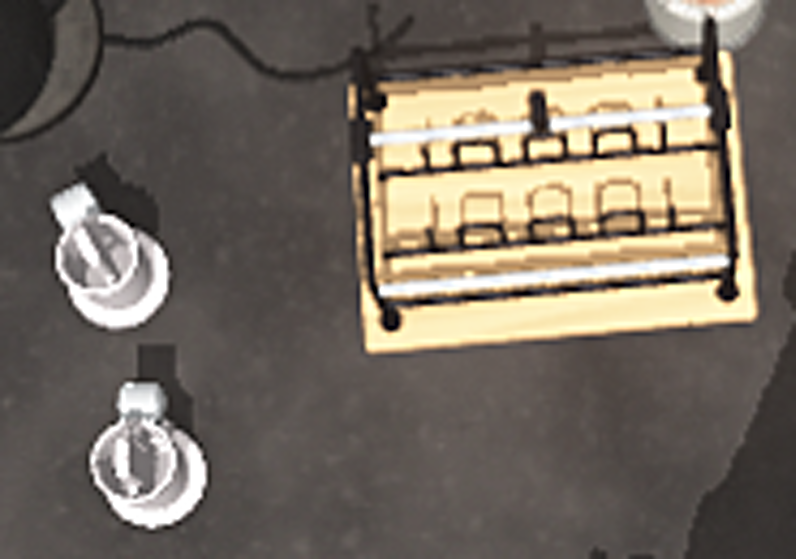

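View pics/c2.png

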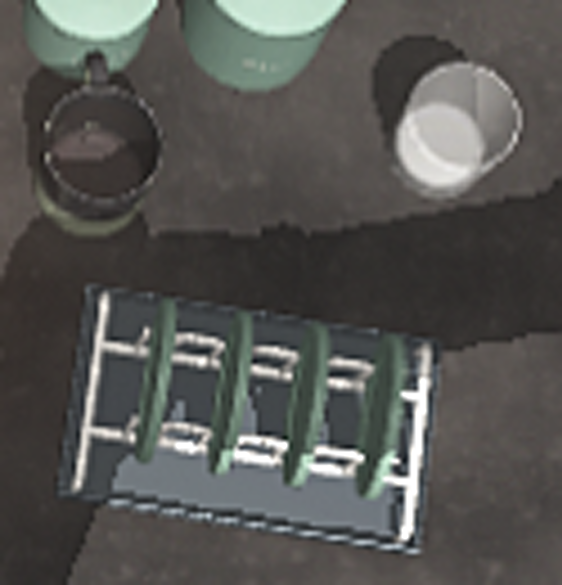

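```bash
python3 - <<'E'
from h import *
from scipy.optimize import least_squares
m=robot.camera_model('top')
c1=lambda u,v:(u/4.3+160-.4,v/4.3+185-.4); c2=lambda u,v:(u/4.5+345-.4,v/4.5+180-.4)
def fit(P,U,x0):
    f=lambda p:(proj(m,np.c_[(np.array(P)[:,:2]@np.array([[np.cos(p[2]),np.sin(p[2])],[-np.sin(p[2]),np.cos(p[2])]])+p[:2]),np.array(P)[:,2]])-U).ravel()
    r=least_squares(f,x0); print(np.round(r.x,4),'deg',np.degrees(r.x[2]).round(2)); print(f(r.x).reshape(-1,2).round(1).tolist()); return r.x
# carrier: front rod ends, front posts' feet?, rear tines row at z84
P=[[-.078,.122,.115],[-.078,-.122,.115],[-.078,.122,.016],[-.078,-.122,.016]]
U=[c1(380,290),c1(730,263),c1(390,320),c1(727,291)]
c=fit(P,U,[.6,.1,0])
U2=[c1(368,352),c1(757,320),c1(735,52),c1(352,88)]
for u in U2:
    X=atz(m,u,.016); d=X[:2]-c[:2]; a=c[2]; print('board',(np.array([[np.cos(a),np.sin(a)],[-np.sin(a),np.cos(a)]])@d).round(3))
def loc(u,z):
    X=atz(m,u,z); d=X[:2]-c[:2]; a=c[2]; return (np.array([[np.cos(a),np.sin(a)],[-np.sin(a),np.cos(a)]])@d).round(4)
print('bar',loc(c1(372,140),.137),loc(c1(708,113),.137),'grip top',loc(c1(540,93),.183))
T=[c2(92,287),c2(440,343),c2(420,550),c2(62,492)]
P=[[.075,.125,.012],[.075,-.125,.012],[-.075,-.125,.012],[-.075,.125,.012]]
d=fit(P,T,[.5,-.2,0])
for a,b in (((168,300),(145,460)),((242,312),(220,472)),((320,325),(294,482)),((394,335),(370,495))):
    A=atz(m,c2(*a),.08);B=atz(m,c2(*b),.08); M=(A+B)/2-[*d[:2],0]; aa=d[2]
    print('saucer',A.round(3),B.round(3),(np.array([[np.cos(aa),np.sin(aa)],[-np.sin(aa),np.cos(aa)]])@M[:2]).round(4))
for r,k in (((97,253),(72,205)),((133,460),(142,400))):
    A=atz(m,c1(*r),.075)[:2];B=atz(m,c1(*k),.073)[:2]; print('cup',A.round(3),B.round(3),np.degrees(np.arctan2(*(B-A)[::-1])).round(1),np.linalg.norm(B-A).round(3))
print(atz(m,c2(103,150),.094),atz(m,c2(440,150),0))
# wrist cam in tool
s=robot.sense(); w=robot.camera_model('wrist'); q=s['tool_rot']; Rw=Rt.from_quat([q[1],q[2],q[3],q[0]]).as_matrix()
C=-np.array(w['R']).T@w['t']; print('cam in tool',(Rw.T@(C-s['eef_pos'])).round(4),(np.array(w['R'])@Rw).round(3).tolist()); print(Rw.round(3))
E
```

```text
[0.616  0.0566 0.0643] deg 3.68
[[-1.2, -0.1], [0.6, -0.6], [0.3, 0.1], [0.3, 0.5]]
board [-0.1   0.14]
board [-0.099 -0.141]
board [ 0.104 -0.144]
board [0.1   0.141]
bar [0.0213 0.1161] [ 0.0213 -0.1135] grip top [ 0.0301 -0.0015]
[ 0.4808 -0.292  -0.1816] deg -10.41
[[-0.5, -0.7], [1.0, -0.6], [0.2, 0.5], [-0.7, 0.6]]
saucer [ 0.548 -0.227  0.08 ] [ 0.441 -0.207  0.08 ] [-0.      0.0763]
saucer [ 0.539 -0.276  0.08 ] [ 0.432 -0.256  0.08 ] [-0.0001  0.0265]
saucer [ 0.529 -0.328  0.08 ] [ 0.424 -0.304  0.08 ] [ 0.0003 -0.0244]
saucer [ 0.521 -0.377  0.08 ] [ 0.414 -0.354  0.08 ] [ 0.0006 -0.0747]
cup [0.57  0.375] [0.606 0.395] 28.9 0.041
cup [0.422 0.344] [0.465 0.34 ] -6.1 0.042
[ 0.64915609 -0.1868268   0.094     ] [ 0.67399062 -0.43954652  0.        ]
cam in tool [ 0.0816 -0.0012  0.0309] [[0.0, 1.0, 0.002], [-0.947, 0.001, -0.322], [-0.322, -0.002, 0.947]]
[[ 0.923  0.386 -0.001]
 [ 0.386 -0.923  0.001]
 [-0.    -0.001 -1.   ]]
```

```bash
cat >> h.py <<'E'
CAR=[0.616,0.0566,np.radians(3.68)]; DRA=[0.4808,-0.292,np.radians(-10.41)]
def w(F,x,y): # local -> world xy
    c,s=np.cos(F[2]),np.sin(F[2]); return [F[0]+c*x-s*y, F[1]+s*x+c*y]
def pose():
    s=robot.sense(); q=s['tool_rot']; return np.array(s['eef_pos']),Rt.from_quat([q[1],q[2],q[3],q[0]]).as_matrix()
def down(yaw):
    c,s=np.cos(yaw),np.sin(yaw); return np.array([[c,s,0],[s,-c,0],[0,0,-1.]])
def plan(*T):
    """T: (x,y,grasp z,yaw rad); each printed relative to the previous target (i.e. one crank call each)"""
    p,R=pose()
    for t in T:
        R1=down(t[3]); p1=np.array([t[0],t[1],t[2]+.155])
        print(np.round(Rt.from_matrix(R.T@R1).as_rotvec(degrees=True),2).tolist(),np.round(R.T@(p1-p),4).tolist(), 'rows>=%.1f'%(np.linalg.norm(p1-p)/.05)); p,R=p1,R1
E
python3 - <<'E'
from h import *
y=CAR[2]; g=w(CAR,.025,0)
plan((*w(CAR,-.04,0),.30,y),(*g,.171,y))
E
```

```text
[-0.08, 0.02, 19.0] [0.5524, -0.5026, -0.0504] rows>=15.0
[0.0, 0.0, 0.0] [0.065, -0.0, 0.129] rows>=2.9
```

```bash
python3 -m crank '[[0,0,2,0.018,-0.017,-0.01,0.06],[0,0,5,0.05,-0.045,-0.02,0.06],[0,0,8,0.083,-0.075,-0.03,0.06],[0,0,12,0.12,-0.108,-0.04,0.06],[0,0,16,0.157,-0.14,-0.05,0.06],[0,0,19,0.194,-0.174,-0.05,0.06],[0,0,19,0.23,-0.208,-0.05,0.06],[0,0,19,0.267,-0.241,-0.05,0.06],[0,0,19,0.3,-0.27,-0.05,0.06],[0,0,19,0.32,-0.29,-0.05,0.06]]'
python3 - <<'E'
from h import *
y=CAR[2]
plan((*w(CAR,-.04,0),.30,y))
E
```

```text
time_s: 1.15
eef_pos: [0.4449, -0.2283, 0.4548]
tool_rot: [-0.0, 0.999, 0.034, 0.0]
wrist_force: [0.4, -0.1, -0.0]
width: 0.0598
grasp_force: 0.0
[-0.04, -0.03, 0.23] [0.1501, -0.2727, 0.0] rows>=6.2
```

```bash
python3 -m crank '[[0,0,0,0.012,-0.02,0,0.05],[0,0,0,0.035,-0.06,0,0.05],[0,0,0,0.06,-0.11,0,0.05],[0,0,0,0.085,-0.155,0,0.05],[0,0,0,0.11,-0.2,0,0.05],[0,0,0,0.13,-0.24,0,0.05],[0,0,0,0.145,-0.265,0,0.05],[0,0,0,0.15,-0.273,0,0.05],[0,0,0,0.15,-0.273,0,0.05]]'
python3 - <<'E'
from h import *
m=robot.camera_model('wrist'); im=snap('wrist','w1.png')
import json; json.dump({k:np.array(v).tolist() for k,v in m.items()},open('w1.json','w'))
for n,b in(('rod',[(-.078,.122,.115),(-.078,-.122,.115)]),('griptop',[(.025,0,.183)]),('tines',[(-.03,-.075,.084),(.03,.075,.084)]),('board',[(-.102,.142,.016),(-.102,-.142,.016)])):
    print(n,[proj(m,[*w(CAR,q[0],q[1]),q[2]]).round(0).tolist() for q in b])
print(robot.sense()['eef_pos'])
E
```

```text
time_s: 2.05
eef_pos: [0.5761, 0.0516, 0.4542]
tool_rot: [-0.0, 0.999, 0.033, -0.0]
wrist_force: [0.3, -0.3, 0.6]
width: 0.0499
grasp_force: 0.0
rod [[[180.0, 251.0]], [[458.0, 252.0]]]
griptop [[[319.0, 135.0]]]
tines [[[401.0, 190.0]], [[232.0, 121.0]]]
board [[[196.0, 239.0]], [[444.0, 240.0]]]
[0.57578043 0.04967706 0.45423817]
```

View pics/w1.png

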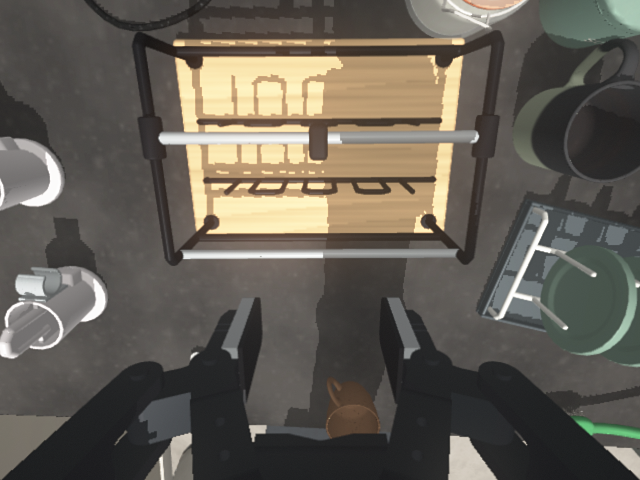

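The wrist view shows the rod from about (184,254) to (458,253), the bar from (160,138) to (478,136) and the grip at (318,128–158). I'll refine the carrier pose from these edges.

```bash
python3 - <<'E'
from h import *
m=json.load(open('w1.json')); im=cv2.imread('pics/w1.png').astype(int)
g=im.min(2); sat=im.max(2)-g
def line(r0,r1,c0,c1,z):
    P=[]
    for c in range(c0,c1,4):
        col=g[r0:r1,c]; s=sat[r0:r1,c]; k=np.where((col>120)&(s<25))[0]
        if 4<=len(k)<=14: P.append(atz(m,(c,r0+k.mean()),z)[:2])
    P=np.array(P); k=np.polyfit(P[:,1],P[:,0],1); r=P[:,0]-np.polyval(k,P[:,1]); 
    P=P[abs(r)<.002];k=np.polyfit(P[:,1],P[:,0],1); return k,len(P),P[:,1].min(),P[:,1].max()
for n,a in(('rod',(240,268,190,455,.115)),('bar',(125,150,168,300,.137)),('bar2',(125,150,335,470,.137))):
    k,N,lo,hi=line(*a); print(n,N,'yaw',np.degrees(-np.arctan(k[0])).round(2),'x at y=.0566',np.polyval(k,.0566).round(4),lo.round(3),hi.round(3))
# y centre: rails/posts: bar ends and rod ends
for a,b,z in(((184,254),(458,253),.115),((160,138),(478,136),.137),((151,137),(487,136),.137)):
    A,B=atz(m,a,z),atz(m,b,z); M=(A+B)/2; d=M[:2]-CAR[:2]; print(M.round(4),'len',np.linalg.norm(A-B).round(4), 'yloc',(-np.sin(CAR[2])*d[0]+np.cos(CAR[2])*d[1]).round(4))
print('grip',atz(m,(318,128.5),.183).round(4), 'pred rod x',w(CAR,-.078,0))
E
```

```text
rod 67 yaw 4.35 x at y=.0566 0.5357 -0.066 0.165
bar 33 yaw 4.27 x at y=.0566 0.6365 0.075 0.169
bar2 34 yaw 4.24 x at y=.0566 0.6368 -0.05 0.046
[0.5361 0.0499 0.115 ] len 0.2404 yloc -0.0016
[0.6363 0.0582 0.137 ] len 0.2334 yloc 0.0003
[0.6366 0.0582 0.137 ] len 0.2463 yloc 0.0002
grip [0.6449 0.0589 0.183 ] pred rod x [np.float64(0.5381608294869777), np.float64(0.051593650646962724)]
```

```bash
sed -i 's/^CAR=.*;/CAR=[0.6145,0.0562,np.radians(4.15)];/' h.py; python3 - <<'E'
from h import *
y=CAR[2]; print(w(CAR,.024,0))
plan((*w(CAR,.024,0),.171,y),(*w(CAR,.073,0),.171,y))
E
```

```text
[np.float64(0.6384370722364258), np.float64(0.05793682835885899)]
[0.04, 0.06, -0.46] [0.0632, -0.0043, 0.1282] rows>=2.9
[0.0, 0.0, 0.0] [0.049, 0.0, 0.0] rows>=1.0
```

```bash
python3 -m crank '[[0,0,-0.5,0.03,-0.002,0,0.05],[0,0,-0.5,0.063,-0.004,0.03,0.05],[0,0,-0.5,0.063,-0.004,0.07,0.05],[0,0,-0.5,0.063,-0.004,0.11,0.05],[0,0,-0.5,0.063,-0.004,0.128,0.05],[0,0,-0.5,0.063,-0.004,0.128,0.05],[0,0,-0.5,0.063,-0.004,0.128,0.0],[0,0,-0.5,0.063,-0.004,0.128,0.0],[0,0,-0.5,0.063,-0.004,0.128,0.0],[0,0,-0.5,0.063,-0.004,0.128,0.0]]'
python3 -m crank '[[0,0,0,0.003,0,0,0],[0,0,0,0.01,0,0,0],[0,0,0,0.018,0,0,0],[0,0,0,0.026,0,0,0],[0,0,0,0.033,0,0,0],[0,0,0,0.038,0,0,0],[0,0,0,0.042,0,0,0],[0,0,0,0.044,0,0,0],[0,0,0,0.044,0,0,0]]'
```

```text
time_s: 3.1
eef_pos: [0.6392, 0.0576, 0.3289]
tool_rot: [0.0, 0.999, 0.036, 0.002]
wrist_force: [-1.5, -2.7, 6.9]
width: 0.0111
grasp_force: 59.6
time_s: 4.0
eef_pos: [0.6834, 0.0608, 0.3289]
tool_rot: [0.0, 0.999, 0.036, 0.002]
wrist_force: [0.2, -1.4, 6.0]
width: 0.0114
grasp_force: 59.4
```

```bash
python3 -m crank '[[0,0,0,0.001,0,0,0],[0,0,0,0.002,0,0,0],[0,0,0,0.003,0,0,0],[0,0,0,0.003,0,0,0]]';python3 -m crank '[[0,0,0,0.001,0,0,0],[0,0,0,0.002,0,0,0],[0,0,0,0.002,0,0,0]]'; python3 -m crank '[[0,0,0,0.001,0,0,0],[0,0,0,0.002,0,0,0],[0,0,0,0.002,0,0,0]]'
```

```text
time_s: 4.4
eef_pos: [0.6861, 0.061, 0.3289]
tool_rot: [0.0, 0.999, 0.036, 0.002]
wrist_force: [-0.6, -2.0, 6.5]
width: 0.0108
grasp_force: 59.5
time_s: 4.7
eef_pos: [0.6872, 0.0611, 0.3289]
tool_rot: [0.001, 0.999, 0.036, 0.0]
wrist_force: [-6.2, -2.1, 9.7]
width: 0.0109
grasp_force: 60.0
time_s: 5.0
eef_pos: [0.6879, 0.0613, 0.3288]
tool_rot: [0.001, 0.999, 0.036, -0.002]
wrist_force: [-13.5, -2.9, 14.3]
width: 0.0111
grasp_force: 60.7
```

```bash
python3 -m crank '[[0,0,0,-0.003,0,0,0],[0,0,0,-0.003,0,0,0.03],[0,0,0,-0.003,0,0,0.03],[0,0,0,-0.003,0,0,0.03],[0,0,0,-0.003,0,-0.03,0.03],[0,0,0,-0.003,0,-0.08,0.04],[0,0,0,-0.003,0,-0.12,0.04],[0,0,0,-0.003,0,-0.14,0.04]]'
python3 - <<'E'
from h import *
plan((*w(DRA,-.05,0),.30,DRA[2]))
E
```

```text
time_s: 5.8
eef_pos: [0.6869, 0.0622, 0.4713]
tool_rot: [-0.001, 0.999, 0.037, 0.003]
wrist_force: [1.2, -0.8, -0.5]
width: 0.0403
grasp_force: 0.0
[-0.09, -0.33, 14.6] [-0.2799, 0.3256, 0.0144] rows>=8.6
```

```bash
python3 -m crank '[[0,0,1.5,-0.02,0.024,0,0.04],[0,0,3,-0.05,0.058,0,0.04],[0,0,5,-0.08,0.093,0,0.04],[0,0,7,-0.11,0.128,0,0.04],[0,0,9,-0.14,0.163,0.003,0.04],[0,0,11,-0.175,0.204,0.006,0.04],[0,0,13,-0.21,0.244,0.01,0.04],[0,0,14,-0.24,0.279,0.012,0.04],[0,-0.3,14.6,-0.265,0.308,0.014,0.04],[0,-0.3,14.6,-0.28,0.326,0.014,0.04]]'
python3 -m crank '[[0,0,0,0,0,0,0.04]]'
python3 - <<'E'
from h import *
m=robot.camera_model('wrist'); im=snap('wrist','w2.png')
json.dump({k:np.array(v).tolist() for k,v in m.items()},open('w2.json','w'))
for y in(.075,.025,-.025,-.075):
    print(proj(m,[[*w(DRA,x,y),z] for x,z in((0,.135),(.055,.08),(-.055,.08))]).round(0).tolist())
E
```

```text
time_s: 6.8
eef_pos: [0.4282, -0.2868, 0.4525]
tool_rot: [0.0, 0.996, -0.093, -0.003]
wrist_force: [0.3, -0.4, 0.4]
width: 0.0401
grasp_force: 0.0
time_s: 6.9
eef_pos: [0.4284, -0.2871, 0.4526]
tool_rot: [0.001, 0.996, -0.094, -0.003]
wrist_force: [0.0, 0.4, -0.7]
width: 0.0401
grasp_force: 0.0
[[213.0, 147.0], [224.0, 72.0], [235.0, 201.0]]
[[280.0, 146.0], [284.0, 71.0], [289.0, 201.0]]
[[347.0, 146.0], [344.0, 71.0], [342.0, 200.0]]
[[415.0, 145.0], [404.0, 70.0], [396.0, 200.0]]
```

View pics/w2.png

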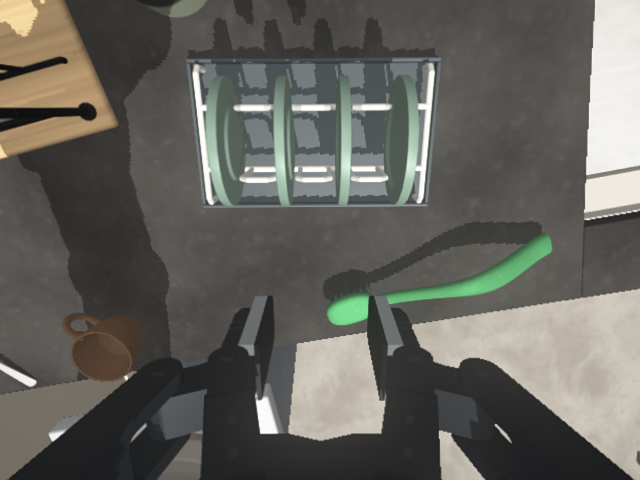

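The wrist view shows the saucer rims at row 146, at about x=211, 281, 345 and 411, close to the prediction. The foot-ring sides are still unclear, so I'll measure the rim strips.

```bash
python3 - <<'E'
from h import *
im=cv2.imread('pics/w2.png').astype(int)
m=json.load(open('w2.json'))
for r in (125,140,155):
    print(r,' '.join('%d:%d'%(c,im[r,c,1]) for c in range(202,426,1) if im[r,c,1]-im[r,c,2]>18))
# tray refinement: outer corners at z .012
T=[(187,60),(440,58),(428,207),(205,207)]
P=[atz(m,t,.012)[:2] for t in T]; c=np.mean(P,0); e=(P[0]+P[3]-P[1]-P[2]); print(c, np.degrees(np.arctan2(-e[0],e[1])), [np.linalg.norm(P[i]-P[(i+1)%4]).round(4) for i in range(4)])
E
```

```text
125 206:171 207:184 208:183 209:184 210:184 211:185 212:183 213:184 214:181 215:161 225:144 226:144 227:129 274:179 275:187 276:187 277:187 278:186 279:186 280:186 281:185 282:182 283:160 287:137 288:146 289:133 341:152 342:188 343:189 344:188 345:187 346:185 347:184 348:184 349:184 350:177 351:144 409:175 410:187 411:187 412:185 413:185 414:184 415:182 416:182 417:182 418:167
140 207:191 208:195 209:195 210:195 211:195 212:197 213:197 214:198 215:192 216:153 224:133 225:161 226:162 227:141 274:177 275:200 276:201 277:200 278:201 279:201 280:201 281:202 282:202 283:183 287:150 288:166 289:150 341:163 342:204 343:206 344:204 345:203 346:203 347:202 348:201 349:201 350:193 351:153 408:152 409:199 410:205 411:203 412:201 413:200 414:199 415:198 416:197 417:193 418:160
155 208:193 209:201 210:205 211:206 212:207 213:208 214:208 215:210 216:210 217:182 226:162 227:173 228:160 275:203 276:213 277:216 278:218 279:218 280:219 281:220 282:220 283:213 284:173 288:167 289:171 290:142 341:190 342:223 343:224 344:224 345:224 346:224 347:224 348:223 349:223 350:197 351:146 407:155 408:220 409:225 410:224 411:222 412:221 413:221 414:219 415:220 416:206
[ 0.47679794 -0.29061898] -10.569779382681466 [np.float64(0.2487), np.float64(0.1507), np.float64(0.2497), np.float64(0.1489)]
```

```bash
sed -i 's/DRA=\[.*/DRA=[0.4785,-0.2918,np.radians(-10.5)]/' h.py; python3 - <<'E'
from h import *
y=DRA[2]; S=w(DRA,0,.075)
plan((*S,.20,y),(*S,.129,y),(*S,.28,y),(*w(CAR,0,.076),.28,CAR[2]),(*w(CAR,0,.076),.123,CAR[2]))
E
```

```text
[0.05, 0.3, -0.12] [0.0493, -0.0774, 0.0974] rows>=2.7
[0.0, 0.0, 0.0] [0.0, 0.0, 0.071] rows>=1.4
[0.0, 0.0, 0.0] [0.0, 0.0, -0.151] rows>=3.0
[0.0, 0.0, -14.65] [0.0511, -0.3655, 0.0] rows>=7.4
[0.0, 0.0, 0.0] [0.0, 0.0, 0.157] rows>=3.1
```

```bash
python3 -m crank '[[0,0.3,0,0.02,-0.03,0.03,0.04],[0,0.3,0,0.045,-0.07,0.05,0.04],[0,0.3,0,0.049,-0.077,0.09,0.04],[0,0.3,0,0.049,-0.077,0.12,0.04],[0,0.3,0,0.049,-0.077,0.15,0.04],[0,0.3,0,0.049,-0.077,0.168,0.04],[0,0.3,0,0.049,-0.077,0.168,0.0],[0,0.3,0,0.049,-0.077,0.168,0.0],[0,0.3,0,0.049,-0.077,0.168,0.0],[0,0.3,0,0.049,-0.077,0.168,0.0]]'
python3 -m crank '[[0,0,0,0,0,-0.01,0],[0,0,0,0,0,-0.04,0],[0,0,0,0,0,-0.08,0],[0,0,0,0,0,-0.12,0],[0,0,0,0,0,-0.15,0],[0,0,0,0,0,-0.151,0]]'
python3 -m crank '[[0,0,-1,0.003,-0.02,0,0],[0,0,-3,0.009,-0.06,0,0],[0,0,-5,0.015,-0.105,0,0],[0,0,-7,0.021,-0.15,0,0],[0,0,-9,0.028,-0.2,0,0],[0,0,-11,0.035,-0.25,0,0],[0,0,-13,0.042,-0.3,0,0],[0,0,-14.6,0.047,-0.34,0,0],[0,0,-14.6,0.051,-0.36,0,0],[0,0,-14.6,0.051,-0.3655,0,0]]'
python3 -m crank '[[0,0,0,0,0,0,0],[0,0,0,0,0,0,0]]'
python3 - <<'E'
from h import *
plan((*w(CAR,0,.076),.123,CAR[2]))
E
```

```text
time_s: 7.95
eef_pos: [0.4927, -0.2168, 0.2856]
tool_rot: [0.001, 0.996, -0.091, 0.001]
wrist_force: [-0.4, -0.3, -0.7]
width: 0.0067
grasp_force: 62.6
time_s: 8.55
eef_pos: [0.4931, -0.2171, 0.4414]
tool_rot: [0.002, 0.996, -0.091, 0.005]
wrist_force: [1.3, 0.3, -1.7]
width: 0.0067
grasp_force: 62.6
time_s: 9.55
eef_pos: [0.6078, 0.138, 0.4338]
tool_rot: [-0.001, 0.999, 0.039, -0.001]
wrist_force: [-0.5, -0.0, -1.0]
width: 0.0066
grasp_force: 62.6
time_s: 9.75
eef_pos: [0.6081, 0.1321, 0.4345]
tool_rot: [0.001, 0.999, 0.036, -0.001]
wrist_force: [0.9, 0.4, -1.0]
width: 0.0069
grasp_force: 62.5
[0.11, 0.09, -0.06] [0.0011, -0.0002, 0.1565] rows>=3.1
```

```bash
python3 -m crank '[[0.1,0.1,0,0.001,0,0.03,0],[0.1,0.1,0,0.001,0,0.07,0],[0.1,0.1,0,0.001,0,0.11,0],[0.1,0.1,0,0.001,0,0.135,0],[0.1,0.1,0,0.001,0,0.148,0],[0.1,0.1,0,0.001,0,0.156,0],[0.1,0.1,0,0.001,0,0.156,0],[0.1,0.1,0,0.001,0,0.156,0]]'
python3 - <<'E'
from h import *
snap('wrist','w3.png')
E
```

```text
time_s: 10.55
eef_pos: [0.61, 0.1333, 0.2806]
tool_rot: [-0.001, 0.999, 0.036, 0.002]
wrist_force: [-0.1, -0.8, -0.4]
width: 0.0068
grasp_force: 62.6
```

View pics/w3.png

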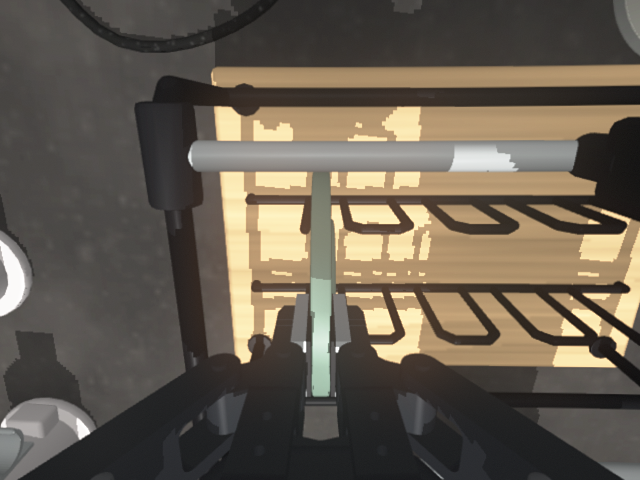

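The saucer at column 320 sits between the tines at about 303 and 345, so it's in slot 4. I'll lower the last bit, release it and go back for the next.

```bash
python3 -m crank '[[0,0,0,0,0,0.002,0],[0,0,0,0,0,0.002,0.015],[0,0,0,0,0,0.002,0.03],[0,0,0,0,0,0.002,0.036],[0,0,0,0,0,-0.03,0.036],[0,0,0,0,0,-0.07,0.036],[0,0,0,0,0,-0.09,0.036]]'
python3 - <<'E'
from h import *
y=DRA[2]; S=w(DRA,0,.026)
plan((*S,.20,y),(*S,.129,y),(*S,.28,y),(*w(CAR,0,.026),.28,CAR[2]))
E
```

```text
time_s: 11.3
eef_pos: [0.6099, 0.1338, 0.3727]
tool_rot: [-0.001, 0.999, 0.037, 0.003]
wrist_force: [0.0, 0.6, -0.4]
width: 0.0359
grasp_force: 0.0
[-0.16, -0.32, 14.68] [-0.1556, 0.3897, 0.0159] rows>=8.4
[0.0, 0.0, 0.0] [0.0, 0.0, 0.071] rows>=1.4
[0.0, 0.0, 0.0] [0.0, 0.0, -0.151] rows>=3.0
[0.0, 0.0, -14.65] [0.0637, -0.3661, 0.0] rows>=7.4
```

```bash
python3 -m crank '[[0,0,1,-0.008,0.02,0,0.036],[0,0,3,-0.024,0.06,0,0.036],[0,0,5,-0.042,0.105,0,0.036],[0,0,7,-0.06,0.15,0,0.036],[0,0,9,-0.08,0.2,0,0.036],[0,0,11,-0.1,0.25,0,0.036],[0,0,13,-0.12,0.3,0,0.036],[0,-0.3,14.7,-0.138,0.345,0.005,0.036],[0,-0.3,14.7,-0.152,0.38,0.01,0.036],[0,-0.3,14.7,-0.156,0.39,0.016,0.036]]'
python3 -m crank '[[0,0,0,0,0,0,0.036],[0,0,0,0,0,0,0.036]]'
python3 - <<'E'
from h import *
y=DRA[2]; S=w(DRA,0,.026); plan((*S,.129,y))
E
```

```text
time_s: 12.3
eef_pos: [0.4782, -0.2737, 0.3516]
tool_rot: [0.001, 0.995, -0.097, -0.003]
wrist_force: [-0.8, -0.4, 0.1]
width: 0.036
grasp_force: 0.0
time_s: 12.5
eef_pos: [0.4822, -0.266, 0.352]
tool_rot: [-0.001, 0.996, -0.091, -0.002]
wrist_force: [1.1, 0.7, 0.2]
width: 0.0357
grasp_force: 0.0
[-0.11, 0.27, 0.01] [0.0014, 0.0002, 0.068] rows>=1.4
```

```bash
python3 -m crank '[[0,0.3,0,0.001,0,0.03,0.036],[0,0.3,0,0.001,0,0.06,0.036],[0,0.3,0,0.001,0,0.068,0.036],[0,0.3,0,0.001,0,0.068,0],[0,0.3,0,0.001,0,0.068,0],[0,0.3,0,0.001,0,0.068,0],[0,0.3,0,0.001,0,0.068,0]]'
python3 -m crank '[[0,0,0,0,0,-0.01,0],[0,0,0,0,0,-0.04,0],[0,0,0,0,0,-0.08,0],[0,0,0,0,0,-0.12,0],[0,0,0,0,0,-0.15,0],[0,0,0,0,0,-0.151,0]]'
python3 -m crank '[[0,0,-1,0.003,-0.02,0,0],[0,0,-3,0.01,-0.06,0,0],[0,0,-5,0.018,-0.105,0,0],[0,0,-7,0.026,-0.15,0,0],[0,0,-9,0.035,-0.2,0,0],[0,0,-11,0.044,-0.25,0,0],[0,0,-13,0.053,-0.3,0,0],[0,0,-14.6,0.059,-0.34,0,0],[0,0,-14.6,0.063,-0.36,0,0],[0,0,-14.6,0.064,-0.366,0,0]]'
python3 -m crank '[[0,0,0,0,0,0,0],[0,0,0,0,0,0,0]]'
python3 - <<'E'
from h import *
plan((*w(CAR,0,.026),.121,CAR[2]))
E
```

```text
time_s: 13.2
eef_pos: [0.4834, -0.267, 0.2857]
tool_rot: [-0.0, 0.996, -0.092, 0.002]
wrist_force: [1.4, 0.7, 0.4]
width: 0.0064
grasp_force: 61.0
time_s: 13.8
eef_pos: [0.4834, -0.2676, 0.4412]
tool_rot: [0.001, 0.996, -0.092, 0.005]
wrist_force: [-0.3, -0.4, -2.1]
width: 0.0064
grasp_force: 60.6
time_s: 14.8
eef_pos: [0.6119, 0.0856, 0.4344]
tool_rot: [-0.001, 0.999, 0.039, -0.001]
wrist_force: [-0.3, -0.5, -2.2]
width: 0.0067
grasp_force: 60.5
time_s: 15.0
eef_pos: [0.612, 0.0796, 0.4351]
tool_rot: [0.0, 0.999, 0.035, -0.0]
wrist_force: [0.5, -0.7, -2.1]
width: 0.0069
grasp_force: 60.5
[0.05, 0.01, -0.16] [0.0008, -0.0026, 0.1591] rows>=3.2
```

```bash
python3 -m crank '[[0,0,-0.1,0.001,-0.002,0.03,0],[0,0,-0.1,0.001,-0.002,0.07,0],[0,0,-0.1,0.001,-0.002,0.11,0]]'
python3 - <<'E'
from h import *
plan((*w(CAR,0,.026),.121,CAR[2]))
E
```

```text
time_s: 15.3
eef_pos: [0.6133, 0.0809, 0.3253]
tool_rot: [0.0, 0.999, 0.035, 0.002]
wrist_force: [0.9, -0.6, -2.1]
width: 0.0065
grasp_force: 60.6
[0.04, -0.18, -0.15] [-0.0007, -0.0013, 0.0493] rows>=1.0
```

```bash
python3 -m crank '[[0,0,0,0,-0.001,0.02,0],[0,0,0,0,-0.001,0.04,0],[0,0,0,0,-0.001,0.049,0],[0,0,0,0,-0.001,0.049,0],[0,0,0,0,-0.001,0.049,0.015],[0,0,0,0,-0.001,0.049,0.03],[0,0,0,0,-0.001,0.049,0.036],[0,0,0,0,-0.001,0.02,0.036],[0,0,0,0,-0.001,-0.02,0.036],[0,0,0,0,-0.001,-0.043,0.036]]'
python3 - <<'E'
from h import *
y=DRA[2]; S=w(DRA,0,-.024)
plan((*S,.20,y),(*S,.129,y),(*S,.28,y),(*w(CAR,0,-.024),.28,CAR[2]))
E
```

```text
time_s: 16.3
eef_pos: [0.6136, 0.0843, 0.3718]
tool_rot: [-0.001, 0.999, 0.036, 0.002]
wrist_force: [1.3, 0.3, 0.8]
width: 0.0362
grasp_force: 0.0
[-0.08, -0.25, 14.68] [-0.1683, 0.3885, 0.0158] rows>=8.5
[0.0, 0.0, 0.0] [0.0, 0.0, 0.071] rows>=1.4
[0.0, 0.0, 0.0] [0.0, 0.0, -0.151] rows>=3.0
[0.0, 0.0, -14.65] [0.0764, -0.3677, 0.0] rows>=7.5
```

```bash
python3 -m crank '[[0,0,1,-0.008,0.02,0,0.036],[0,0,3,-0.026,0.06,0,0.036],[0,0,5,-0.045,0.105,0,0.036],[0,0,7,-0.065,0.15,0,0.036],[0,0,9,-0.086,0.2,0,0.036],[0,0,11,-0.108,0.25,0,0.036],[0,0,13,-0.13,0.3,0,0.036],[0,-0.2,14.7,-0.15,0.345,0.005,0.036],[0,-0.2,14.7,-0.164,0.38,0.01,0.036],[0,-0.2,14.7,-0.168,0.3885,0.016,0.036]]'
python3 -m crank '[[0,0,0,0,0,0,0.036],[0,0,0,0,0,0,0.036],[0,0,0,0,0,0,0.036]]'
python3 - <<'E'
from h import *
y=DRA[2]; S=w(DRA,0,-.024); plan((*S,.129,y))
snap('wrist','w4.png'); snap('top','t4.png')
a=cv2.imread('pics/w4.png'); b=cv2.imread('pics/t4.png')[185:275,225:345]
b=cv2.resize(b,(640,480),interpolation=cv2.INTER_CUBIC); cv2.imwrite('pics/m4.png',cv2.resize(np.hstack([a,b]),(800,300),interpolation=cv2.INTER_AREA))
E
```

```text
time_s: 17.3
eef_pos: [0.4695, -0.3226, 0.3514]
tool_rot: [0.001, 0.995, -0.097, -0.002]
wrist_force: [-0.6, -0.2, -0.0]
width: 0.0359
grasp_force: 0.0
time_s: 17.6
eef_pos: [0.4749, -0.3137, 0.3525]
tool_rot: [-0.001, 0.996, -0.09, -0.001]
wrist_force: [-0.1, 0.2, 0.5]
width: 0.0357
grasp_force: 0.0
[-0.07, 0.11, 0.15] [-0.0003, 0.0019, 0.0685] rows>=1.4
```

View pics/m4.png

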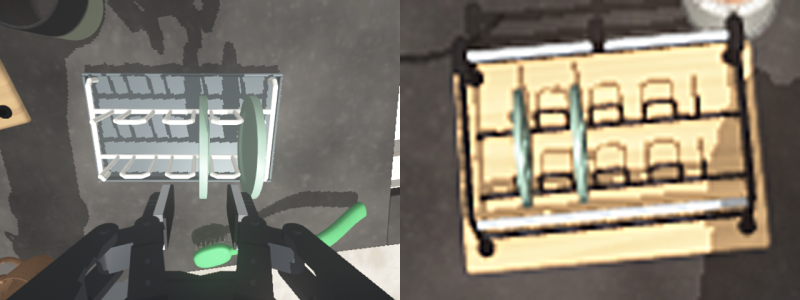

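Both saucers stand in their slots at columns 521 and 580 of the right pane, and the bar is back. Now saucer 3.

```bash
python3 -m crank '[[0,0.1,0,0,0.001,0.03,0.036],[0,0.1,0,0,0.001,0.06,0.036],[0,0.1,0,0,0.001,0.068,0.036],[0,0.1,0,0,0.001,0.068,0],[0,0.1,0,0,0.001,0.068,0],[0,0.1,0,0,0.001,0.068,0],[0,0.1,0,0,0.001,0.068,0]]'
python3 -m crank '[[0,0,0,0,0,-0.01,0],[0,0,0,0,0,-0.04,0],[0,0,0,0,0,-0.08,0],[0,0,0,0,0,-0.12,0],[0,0,0,0,0,-0.15,0],[0,0,0,0,0,-0.151,0]]'
python3 -m crank '[[0,0,-1,0.004,-0.02,0,0],[0,0,-3,0.012,-0.06,0,0],[0,0,-5,0.022,-0.105,0,0],[0,0,-7,0.031,-0.15,0,0],[0,0,-9,0.041,-0.2,0,0],[0,0,-11,0.052,-0.25,0,0],[0,0,-13,0.062,-0.3,0,0],[0,0,-14.6,0.07,-0.34,0,0],[0,0,-14.6,0.075,-0.36,0,0],[0,0,-14.6,0.076,-0.3675,0,0]]'
python3 -m crank '[[0,0,0,0,0,0,0],[0,0,0,0,0,0,0],[0,0,0,0,0,0.05,0],[0,0,0,0,0,0.1,0],[0,0,0,0,0,0.1,0],[0,0,0,0,0,0.1,0]]'
python3 - <<'E'
from h import *
plan((*w(CAR,0,-.0245),.121,CAR[2]))
E
```

```text
time_s: 18.4
eef_pos: [0.4742, -0.3167, 0.2857]
tool_rot: [0.0, 0.996, -0.092, 0.001]
wrist_force: [0.2, -0.6, 1.9]
width: 0.0066
grasp_force: 60.9
time_s: 19.0
eef_pos: [0.4746, -0.317, 0.4413]
tool_rot: [0.002, 0.996, -0.092, 0.004]
wrist_force: [0.7, 0.3, -1.1]
width: 0.0069
grasp_force: 60.6
time_s: 20.0
eef_pos: [0.6153, 0.0352, 0.4341]
tool_rot: [-0.001, 0.999, 0.039, -0.001]
wrist_force: [-0.6, 0.3, -2.3]
width: 0.007
grasp_force: 60.5
time_s: 20.6
eef_pos: [0.6155, 0.0294, 0.3359]
tool_rot: [0.0, 0.999, 0.035, -0.001]
wrist_force: [0.6, 0.5, -0.3]
width: 0.0065
grasp_force: 60.4
[0.01, 0.11, -0.19] [0.0011, -0.0023, 0.0599] rows>=1.2
```

```bash
python3 -m crank '[[0,0,0,0.001,-0.0015,0.02,0],[0,0,0,0.001,-0.0015,0.04,0],[0,0,0,0.001,-0.0015,0.055,0],[0,0,0,0.001,-0.0015,0.0595,0],[0,0,0,0.001,-0.0015,0.0595,0.015],[0,0,0,0.001,-0.0015,0.0595,0.03],[0,0,0,0.001,-0.0015,0.0595,0.036],[0,0,0,0.001,-0.0015,0.03,0.036],[0,0,0,0.001,-0.0015,-0.01,0.036],[0,0,0,0.001,-0.0015,-0.035,0.036]]'
python3 - <<'E'
from h import *
y=DRA[2]; S=w(DRA,0,-.073)
plan((*S,.20,y),(*S,.129,y),(*S,.28,y),(*w(CAR,0,-.0745),.28,CAR[2]))
E
```

```text
time_s: 21.6
eef_pos: [0.617, 0.0327, 0.3738]
tool_rot: [-0.0, 0.999, 0.036, 0.002]
wrist_force: [1.1, -0.1, 0.7]
width: 0.0358
grasp_force: 0.0
[-0.06, -0.18, 14.58] [-0.1797, 0.3845, 0.018] rows>=8.5
[0.0, 0.0, 0.0] [0.0, 0.0, 0.071] rows>=1.4
[0.0, 0.0, 0.0] [0.0, 0.0, -0.151] rows>=3.0
[0.0, 0.0, -14.65] [0.0891, -0.3679, 0.0] rows>=7.6
```

```bash
python3 -m crank '[[0,0,1,-0.009,0.02,0,0.036],[0,0,3,-0.028,0.06,0,0.036],[0,0,5,-0.048,0.105,0,0.036],[0,0,7,-0.07,0.15,0,0.036],[0,0,9,-0.093,0.2,0,0.036],[0,0,11,-0.117,0.25,0,0.036],[0,0,13,-0.14,0.3,0,0.036],[0,-0.2,14.6,-0.161,0.345,0.005,0.036],[0,-0.2,14.6,-0.175,0.375,0.01,0.036],[0,-0.2,14.6,-0.18,0.3845,0.018,0.036]]'
python3 -m crank '[[0,0,0,0,0,0,0.036],[0,0,0,0,0,0,0.036],[0,0,0,0,0,0,0.036]]'
python3 - <<'E'
from h import *
y=DRA[2]; S=w(DRA,0,-.074); plan((*S,.129,y))
E
```

```text
time_s: 22.6
eef_pos: [0.4608, -0.3703, 0.3531]
tool_rot: [0.002, 0.995, -0.096, -0.002]
wrist_force: [0.3, -0.1, 0.5]
width: 0.0362
grasp_force: 0.0
time_s: 22.9
eef_pos: [0.4657, -0.3617, 0.353]
tool_rot: [-0.0, 0.996, -0.09, -0.001]
wrist_force: [-0.2, 0.1, -0.2]
width: 0.036
grasp_force: 0.0
[-0.04, 0.15, 0.19] [-0.0, 0.003, 0.069] rows>=1.4
```

```bash
python3 -m crank '[[0,0.1,0,0,0.002,0.03,0.036],[0,0.1,0,0,0.002,0.06,0.036],[0,0.1,0,0,0.002,0.069,0.036],[0,0.1,0,0,0.002,0.069,0],[0,0.1,0,0,0.002,0.069,0],[0,0.1,0,0,0.002,0.069,0],[0,0.1,0,0,0.002,0.069,0]]'
python3 -m crank '[[0,0,0,0,0,-0.01,0],[0,0,0,0,0,-0.04,0],[0,0,0,0,0,-0.08,0],[0,0,0,0,0,-0.12,0],[0,0,0,0,0,-0.15,0],[0,0,0,0,0,-0.151,0]]'
python3 -m crank '[[0,0,-1,0.005,-0.02,0,0],[0,0,-3,0.014,-0.06,0,0],[0,0,-5,0.025,-0.105,0,0],[0,0,-7,0.036,-0.15,0,0],[0,0,-9,0.048,-0.2,0,0],[0,0,-11,0.061,-0.25,0,0],[0,0,-13,0.073,-0.3,0,0],[0,0,-14.6,0.082,-0.34,0,0],[0,0,-14.6,0.088,-0.36,0,0],[0,0,-14.6,0.089,-0.3675,0,0]]'
python3 -m crank '[[0,0,0,0,0,0,0],[0,0,0,0,0,0,0],[0,0,0,0,0,0.05,0],[0,0,0,0,0,0.1,0],[0,0,0,0,0,0.1,0],[0,0,0,0,0,0.1,0]]'
python3 - <<'E'
from h import *
plan((*w(CAR,0,-.0745),.121,CAR[2]))
E
```

```text
time_s: 23.6
eef_pos: [0.4642, -0.3659, 0.2847]
tool_rot: [0.0, 0.996, -0.092, 0.0]
wrist_force: [0.8, 0.7, 1.5]
width: 0.0069
grasp_force: 60.5
time_s: 24.2
eef_pos: [0.4648, -0.3664, 0.4405]
tool_rot: [0.002, 0.996, -0.092, 0.003]
wrist_force: [0.1, 1.0, -1.1]
width: 0.0062
grasp_force: 60.3
time_s: 25.2
eef_pos: [0.6186, -0.0163, 0.4328]
tool_rot: [-0.001, 0.999, 0.039, -0.002]
wrist_force: [-0.5, -0.2, -1.1]
width: 0.0067
grasp_force: 60.1
time_s: 25.8
eef_pos: [0.6181, -0.0223, 0.3345]
tool_rot: [0.0, 0.999, 0.035, -0.002]
wrist_force: [0.9, 0.9, -1.1]
width: 0.0071
grasp_force: 60.2
[0.0, 0.21, -0.19] [0.0022, -0.0041, 0.0585] rows>=1.2
```

```bash
python3 -m crank '[[0,0,0,0.001,-0.003,0.02,0],[0,0,0,0.001,-0.003,0.04,0],[0,0,0,0.001,-0.003,0.054,0],[0,0,0,0.001,-0.003,0.058,0],[0,0,0,0.001,-0.003,0.058,0.015],[0,0,0,0.001,-0.003,0.058,0.03],[0,0,0,0.001,-0.003,0.058,0.036],[0,0,0,0.001,-0.003,0.03,0.036],[0,0,0,0.001,-0.003,-0.01,0.036],[0,0,0,0.001,-0.003,-0.06,0.036]]'
python3 - <<'E'
from h import *
y=CAR[2]
snap('scene','s5.png'); snap('top','t5.png')
a=cv2.imread('pics/s5.png')[190:380,120:460]; b=cv2.imread('pics/t5.png')[180:320,150:350]
a=cv2.resize(a,(800,447),interpolation=cv2.INTER_CUBIC); cv2.imwrite('pics/m5.png',a)
plan((*w(CAR,-.04,0),.27,y))
E
```

```text
time_s: 26.8
eef_pos: [0.6187, -0.0178, 0.3947]
tool_rot: [-0.0, 0.999, 0.036, -0.002]
wrist_force: [0.4, 1.2, -1.1]
width: 0.0359
grasp_force: 0.0
[0.01, -0.67, -0.08] [-0.0414, -0.0735, -0.0229] rows>=1.7
```

View pics/m5.png

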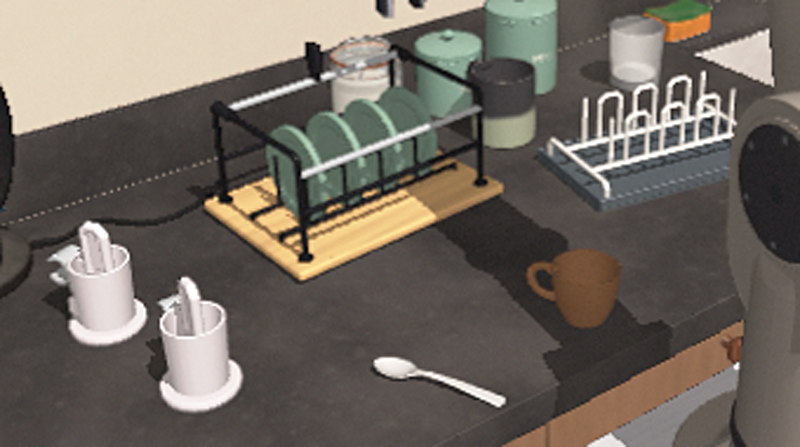

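All four saucers stand in the carrier's slots and the rack is empty. Next I'll take the bar's grip for the forward slide.

```bash
python3 - <<'E'
from h import *
plan((.6858,.0614,.23,CAR[2]),(.6858,.0614,.173,CAR[2]))
m=robot.camera_model('wrist'); snap('wrist','w6.png')
E
```

```text
[0.01, -0.67, -0.08] [0.0696, -0.0736, 0.0184] rows>=2.1
[0.0, 0.0, 0.0] [0.0, 0.0, 0.057] rows>=1.1
```

View pics/w6.png

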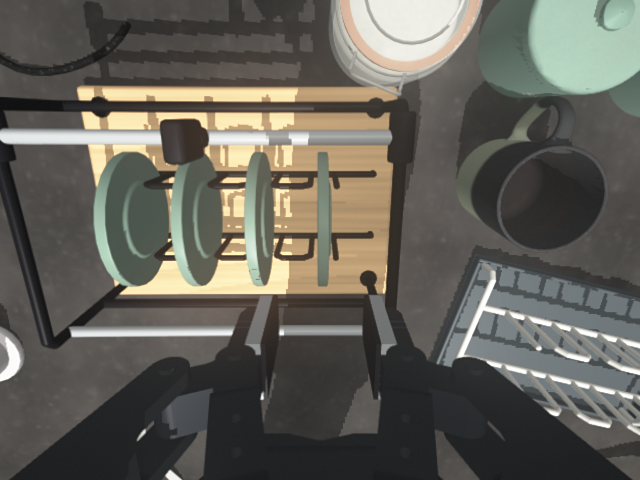

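The saucers sit at columns 130, 197, 259 and 323, each between its own tines. The grip block is at (182,140).

```bash
python3 -m crank '[[0,-0.6,0,0.03,-0.03,0,0.045],[0,-0.6,0,0.065,-0.068,0.01,0.045],[0,-0.6,0,0.0696,-0.0736,0.018,0.045],[0,-0.6,0,0.0696,-0.0736,0.045,0.045],[0,-0.6,0,0.0696,-0.0736,0.07,0.045],[0,-0.6,0,0.0696,-0.0736,0.075,0.045],[0,-0.6,0,0.0696,-0.0736,0.075,0.0],[0,-0.6,0,0.0696,-0.0736,0.075,0.0],[0,-0.6,0,0.0696,-0.0736,0.075,0.0],[0,-0.6,0,0.0696,-0.0736,0.075,0.0]]'
python3 -m crank '[[0,0,0,-0.003,0,0,0],[0,0,0,-0.01,0,0,0],[0,0,0,-0.02,0,0,0],[0,0,0,-0.03,0,0,0],[0,0,0,-0.04,0,0,0],[0,0,0,-0.05,0,0,0],[0,0,0,-0.058,0,0,0],[0,0,0,-0.064,0,0,0],[0,0,0,-0.067,0,0,0],[0,0,0,-0.067,0,0,0]]'
python3 -m crank '[[0,0,0,-0.001,0,0,0],[0,0,0,-0.002,0,0,0],[0,0,0,-0.002,0,0,0]]';python3 -m crank '[[0,0,0,-0.001,0,0,0],[0,0,0,-0.002,0,0,0],[0,0,0,-0.002,0,0,0]]'
```

```text
time_s: 27.95
eef_pos: [0.6837, 0.0606, 0.3206]
tool_rot: [-0.0, 0.999, 0.035, -0.005]
wrist_force: [0.4, -0.1, 2.8]
width: 0.0113
grasp_force: 59.2
time_s: 28.95
eef_pos: [0.6157, 0.0557, 0.3206]
tool_rot: [0.0, 0.999, 0.035, -0.006]
wrist_force: [-1.7, -1.1, 8.0]
width: 0.011
grasp_force: 60.2
time_s: 29.25
eef_pos: [0.6143, 0.0557, 0.3206]
tool_rot: [0.0, 0.999, 0.036, -0.006]
wrist_force: [1.4, -0.7, 6.4]
width: 0.0112
grasp_force: 59.8
time_s: 29.55
eef_pos: [0.6137, 0.0555, 0.3206]
tool_rot: [-0.0, 0.999, 0.035, -0.004]
wrist_force: [8.4, 0.4, 0.5]
width: 0.0111
grasp_force: 59.0
```

```bash
python3 -m crank '[[0,0,0,-0.001,0,0,0],[0,0,0,-0.001,0,0,0],[0,0,0,0.001,0,0,0.03],[0,0,0,0.001,0,0,0.03],[0,0,0,0.001,0,0,0.03],[0,0,0,0.001,0,-0.03,0.03],[0,0,0,0.001,0,-0.08,0.04],[0,0,0,0.001,0,-0.12,0.04],[0,0,0,0.001,0,-0.13,0.04]]'
python3 - <<'E'
from h import *
plan((.44,.34,.30,0))
E
```

```text
time_s: 30.45
eef_pos: [0.6155, 0.0564, 0.455]
tool_rot: [-0.0, 0.999, 0.036, -0.003]
wrist_force: [1.0, 1.0, 0.0]
width: 0.04
grasp_force: 0.0
[-0.05, 0.32, 4.09] [-0.1548, -0.2954, 0.0012] rows>=6.7
```

```bash
python3 -m crank '[[0,0.3,1,-0.01,-0.02,0,0.04],[0,0.3,2,-0.03,-0.055,0,0.04],[0,0.3,3,-0.053,-0.1,0,0.04],[0,0.3,4,-0.077,-0.145,0,0.04],[0,0.3,4,-0.1,-0.19,0,0.04],[0,0.3,4,-0.123,-0.235,0,0.04],[0,0.3,4,-0.143,-0.275,0,0.04],[0,0.3,4,-0.155,-0.295,0,0.04],[0,0.3,4,-0.155,-0.295,0,0.04],[0,0.3,4,-0.155,-0.295,0,0.04]]'
python3 -m crank '[[0,0,0,0,0,0,0.04]]'
python3 - <<'E'
from h import *
m=robot.camera_model('wrist'); snap('wrist','w7.png')
json.dump({k:np.array(v).tolist() for k,v in m.items()},open('w7.json','w')); print(robot.sense()['eef_pos'])
E
```

```text
time_s: 31.45
eef_pos: [0.4392, 0.3387, 0.4512]
tool_rot: [0.001, 1.0, 0.001, -0.004]
wrist_force: [-0.1, -0.0, -0.5]
width: 0.0402
grasp_force: 0.0
time_s: 31.55
eef_pos: [0.4404, 0.3375, 0.4514]
tool_rot: [0.001, 1.0, -0.0, -0.004]
wrist_force: [0.5, 0.2, -0.1]
width: 0.04
grasp_force: 0.0
[0.44054201 0.33745286 0.45146528]
```

View pics/w7.png

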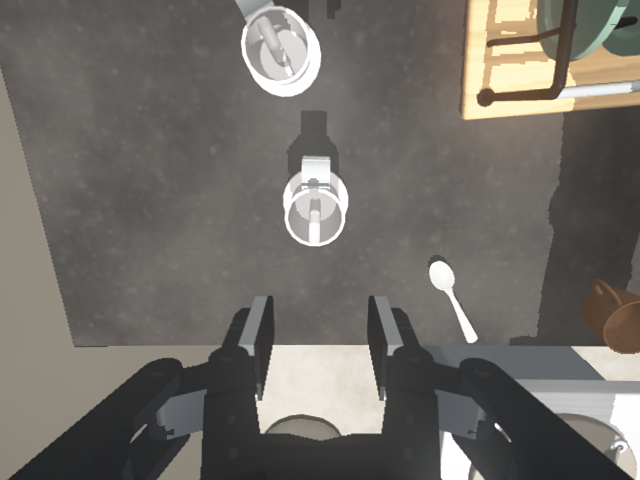

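```bash
python3 - <<'E'
from h import *
from scipy.optimize import least_squares
m=json.load(open('w7.json')); im=cv2.imread('pics/w7.png').astype(int); h=480
for r,k in (((315,217),(316,168)),):
    A=atz(m,r,.075);B=atz(m,k,.073); print(A.round(4),B.round(4),np.degrees(np.arctan2(*(B-A)[:2][::-1])).round(1),np.linalg.norm(B-A).round(3))
print(atz(m,(277,47),.075).round(4))
# silhouette fit: base circle r37 z0..9, rim circle r29 z75, clip; mask of bright grey
hsv=cv2.cvtColor(im.astype(np.uint8),cv2.COLOR_BGR2HSV); M=((hsv[:,:,2]>125)&(hsv[:,:,1]<40)).astype(np.uint8)
n,L,S,C=cv2.connectedComponentsWithStats(M)
t=np.linspace(0,2*np.pi,60)
def sil(p):
    c,s=np.cos(p[2]),np.sin(p[2]); 
    W=lambda X:np.c_[X[:,0]*c-X[:,1]*s+p[0],X[:,0]*s+X[:,1]*c+p[1],X[:,2]]
    ci=lambda r,z:np.c_[r*np.cos(t),r*np.sin(t),0*t+z]
    img=np.zeros((h,640),np.uint8)
    f=lambda X:np.int32(np.round(proj(m,W(X))*16))
    for g in((ci(.037,0),ci(.037,.009)),(ci(.029,.009),ci(.029,.075)),):
        cv2.fillConvexPoly(img,cv2.convexHull(f(np.vstack(g))),1,shift=4)
    bx=lambda a:np.array([[x,y,z] for x in a[0] for y in a[1] for z in a[2]])
    for b in(bx(((-.017,.017),(-.005,.005),(.07,.116))),bx(((.029,.05),(-.013,.013),(.045,.073))),bx(((.028,.038),(-.006,.006),(.008,.028)))):
        cv2.fillConvexPoly(img,cv2.convexHull(f(b)),1,shift=4)
    return img
for p0,nm in(([.425,.344,-.1],'near'),([.57,.372,.5],'far')):
    u=proj(m,[*p0[:2],.03])[0]; R=np.zeros_like(M); R[max(0,int(u[1])-75):int(u[1])+75,int(u[0])-75:int(u[0])+75]=1
    obs=cv2.morphologyEx(M*R,cv2.MORPH_CLOSE,np.ones((9,9)))
    from scipy.optimize import minimize
    cost=lambda q:float(np.sum(sil([q[0]/100,q[1]/100,q[2]/10])!=obs))
    r=minimize(cost,[p0[0]*100,p0[1]*100,p0[2]*10],method='Nelder-Mead',options=dict(initial_simplex=[[p0[0]*100+a,p0[1]*100+b,p0[2]*10+c] for a,b,c in((0,0,0),(1,0,0),(0,1,0),(0,0,2))]))
    q=r.x; print(nm,(q[:2]/100).round(4),np.degrees(q[2]/10).round(1),'cost',r.fun,obs.sum())
E
```

```text
[0.4204 0.3432 0.075 ] [0.4666 0.342  0.073 ] -1.4 0.046
[0.5656 0.3736 0.075 ]
near [0.4201 0.3438] -0.8 cost 266.0 4649
far [0.566  0.3743] 26.1 cost 306.0 6350
```

The near cup is at (.420,.343) with yaw about −2°, its rim at pixel (315,217). The far cup is at (.566,.374) with yaw about 27°, its rim at (277,47). I'll take the near cup first.

```bash
python3 - <<'E'
from h import *
y=np.radians(-2); C=(.4202,.3434)
plan((*C,.17,y),(*C,.101,y),(*C,.201,y),(*w(CAR,-.165,-.05),.201,CAR[2]),(*w(CAR,-.165,-.05),.158,CAR[2]))
E
```

```text
[0.1, 0.44, 1.92] [-0.0194, -0.0061, 0.1266] rows>=2.6
[0.0, 0.0, 0.0] [0.0, 0.0, 0.069] rows>=1.4
[0.0, 0.0, 0.0] [0.0, 0.0, -0.1] rows>=2.0
[0.0, 0.0, -6.15] [0.0455, 0.3476, 0.0] rows>=7.0
[0.0, 0.0, 0.0] [0.0, 0.0, 0.043] rows>=0.9
```

```bash
python3 -m crank '[[0.1,0.4,2,-0.01,-0.003,0.03,0.04],[0.1,0.4,2,-0.019,-0.006,0.08,0.04],[0.1,0.4,2,-0.019,-0.006,0.12,0.04],[0.1,0.4,2,-0.019,-0.006,0.127,0.04]]'
python3 - <<'E'
from h import *
y=np.radians(-2); C=(.4202,.3434)
plan((*C,.101,y))
E
```

```text
time_s: 32.0
eef_pos: [0.419, 0.3422, 0.3207]
tool_rot: [0.002, 1.0, -0.018, -0.003]
wrist_force: [0.2, -0.5, 0.6]
width: 0.0399
grasp_force: 0.0
[0.28, 0.36, -0.02] [0.0015, -0.0015, 0.0647] rows>=1.3
```

```bash
python3 -m crank '[[0.2,0.2,0,0.001,-0.001,0.03,0.04],[0.2,0.2,0,0.001,-0.001,0.055,0.04],[0.2,0.2,0,0.001,-0.001,0.065,0.04],[0.2,0.2,0,0.001,-0.001,0.065,0.04],[0.2,0.2,0,0.001,-0.001,0.065,0],[0.2,0.2,0,0.001,-0.001,0.065,0],[0.2,0.2,0,0.001,-0.001,0.065,0],[0.2,0.2,0,0.001,-0.001,0.065,0]]'
python3 -m crank '[[0,0,0,0,0,-0.01,0],[0,0,0,0,0,-0.05,0],[0,0,0,0,0,-0.09,0],[0,0,0,0,0,-0.1,0],[0,0,0,0,0,-0.1,0]]'
python3 -m crank '[[0,0,-1,0.003,0.02,0,0],[0,0,-2,0.008,0.06,0,0],[0,0,-3,0.014,0.105,0,0],[0,0,-4,0.02,0.15,0,0],[0,0,-5,0.026,0.2,0,0],[0,0,-6,0.033,0.25,0,0],[0,0,-6.15,0.039,0.295,0,0],[0,0,-6.15,0.044,0.33,0,0],[0,0,-6.15,0.0455,0.345,0,0],[0,0,-6.15,0.0455,0.3475,0,0]]'
python3 -m crank '[[0,0,0,0,0,0,0],[0,0,0,0,0,0,0],[0,0,0,0,0,0,0]]'
```

```text
time_s: 32.8
eef_pos: [0.4207, 0.3461, 0.2608]
tool_rot: [-0.003, 1.0, -0.017, 0.002]
wrist_force: [0.2, -0.0, 0.4]
width: 0.0091
grasp_force: 61.4
time_s: 33.3
eef_pos: [0.4205, 0.3459, 0.3623]
tool_rot: [-0.004, 1.0, -0.017, 0.003]
wrist_force: [0.1, 0.1, -2.7]
width: 0.0088
grasp_force: 61.1
time_s: 34.3
eef_pos: [0.4534, -0.0059, 0.357]
tool_rot: [-0.002, 0.999, 0.035, 0.0]
wrist_force: [-0.2, 0.3, -1.4]
width: 0.0089
grasp_force: 60.9
time_s: 34.6
eef_pos: [0.454, -0.0019, 0.3584]
tool_rot: [-0.003, 0.999, 0.038, 0.002]
wrist_force: [-0.2, -0.4, -1.4]
width: 0.0089
grasp_force: 60.9
```

```bash
python3 - <<'E'
from h import *
plan((*w(CAR,-.165,-.05),.163,CAR[2]))
E
python3 -m crank '[[0.3,0.2,0,0,0,0.015,0],[0.3,0.2,0,0,0,0.03,0],[0.3,0.2,0,0,0,0.04,0],[0.3,0.2,0,0,0,0.04,0],[0.3,0.2,0,0,0,0.04,0]]'
python3 - <<'E'
from h import *
m=robot.camera_model('wrist'); im=snap('wrist','w8.png')
json.dump({k:np.array(v).tolist() for k,v in m.items()},open('w8.json','w'))
plan((*w(CAR,-.165,-.05),.163,CAR[2]))
E
```

```text
[-0.28, -0.19, 0.23] [-0.0008, 0.0039, 0.0404] rows>=0.8
time_s: 35.1
eef_pos: [0.4544, -0.0027, 0.3188]
tool_rot: [-0.005, 0.999, 0.037, 0.003]
wrist_force: [-0.1, -0.3, -2.3]
width: 0.009
grasp_force: 60.9
[-0.56, -0.45, 0.11] [-0.0012, 0.0028, 0.0011] rows>=0.1
```

View pics/w8.png

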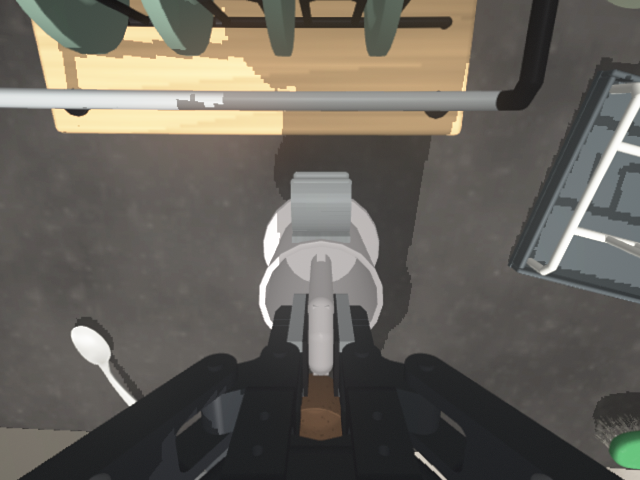

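```bash
python3 - <<'E'
from h import *
m=json.load(open('w8.json')); z0=.058
for a in((321,180),(321,172)):
    print('upper lip x',atz(m,a,z0+.058+.0085).round(4),'lower', atz(m,a,z0+.058-.0085).round(4))
print('rod',atz(m,(321,100),.115).round(4), atz(m,(100,97.5),.115).round(4), 'model',w(CAR,-.078,-.05))
p,R=pose(); print(p, 'rim', [atz(m,(c,297),z0+.075).round(4) for c in(260,383)], 'base',[atz(m,(c,242),z0+.0).round(4) for c in(264,379)])
im=cv2.imread('pics/w8.png'); print([im[r,321].tolist()[1] for r in range(165,245,2)]); print([im[r,321].tolist()[1] for r in range(86,114)])
# predicted for cup centred at grasp point
c=p[:2]; P=lambda x,z:proj(m,[c[0]+x*np.cos(CAR[2]),c[1]+x*np.sin(CAR[2]),z0+z]).round(1).tolist()
print('pred uplip',P(.043+.0127,.058+.008),'lowlip',P(.043+.0127,.058-.008),'front handle',P(.017,.116),'back handle',P(-.017,.116),'ringback',P(.0285,.058))
E
```

```text
upper lip x [0.507  0.0039 0.1245] lower [0.504  0.0038 0.1075]
upper lip x [0.5105 0.0042 0.1245] lower [0.5078 0.0041 0.1075]
rod [0.5399 0.0065 0.115 ] [0.5333 0.1016 0.115 ] model [np.float64(0.540322907645906), np.float64(0.0006864073411547017)]
[ 0.45452786 -0.0027872   0.3190994 ] rim [array([0.4523, 0.0279, 0.133 ]), array([ 0.4569, -0.0285,  0.133 ])] base [array([0.4521, 0.0376, 0.058 ]), array([ 0.458 , -0.0368,  0.058 ])]
[65, 66, 65, 88, 152, 167, 146, 145, 163, 157, 155, 155, 159, 158, 164, 169, 171, 174, 174, 165, 162, 158, 156, 150, 154, 152, 149, 148, 145, 142, 139, 133, 128, 122, 123, 126, 156, 142, 184, 188]
[161, 160, 157, 157, 157, 146, 145, 151, 154, 156, 158, 162, 171, 170, 163, 157, 150, 146, 142, 138, 134, 129, 122, 112, 106, 128, 148, 147]
pred uplip [[327.6, 173.2]] lowlip [[327.4, 167.9]] front handle [[327.6, 309.1]] back handle [[326.8, 390.9]] ringback [[327.0, 227.4]]
```

Clip at cols 291–351, front lip row 172; the rod passes at row 100. About 45 mm remains between the axes. I'll fix the tilt and advance.

```bash
python3 -m crank '[[-0.5,-0.4,0,0.004,0,0.001,0],[-0.5,-0.4,0,0.01,0,0.001,0],[-0.5,-0.4,0,0.015,0,0.001,0],[-0.5,-0.4,0,0.015,0,0.001,0],[-0.5,-0.4,0,0.015,0,0.001,0]]'
python3 - <<'E'
from h import *
plan((*w(CAR,-.15+.0285,-.05),.163,CAR[2]))
m=robot.camera_model('wrist'); im=snap('wrist','w9.png')
c=[im[r,321].tolist()[1] for r in range(90,200)]; print(c)
E
```

```text
time_s: 35.65
eef_pos: [0.4693, -0.002, 0.3177]
tool_rot: [-0.001, 0.999, 0.037, 0.0]
wrist_force: [0.1, 0.3, -2.2]
width: 0.0091
grasp_force: 61.0
[-0.06, -0.01, 0.07] [0.0275, 0.0025, -0.0003] rows>=0.6
[166, 162, 158, 157, 156, 159, 158, 158, 157, 156, 156, 156, 158, 160, 162, 164, 165, 164, 162, 161, 162, 163, 163, 164, 165, 167, 165, 164, 164, 163, 150, 110, 61, 61, 103, 145, 152, 155, 158, 161, 164, 170, 176, 173, 162, 155, 151, 147, 142, 137, 132, 125, 123, 138, 157, 159, 160, 161, 162, 157, 150, 144, 130, 104, 72, 71, 71, 71, 71, 70, 71, 71, 71, 70, 70, 70, 69, 70, 69, 70, 69, 91, 143, 156, 164, 171, 166, 150, 138, 149, 159, 167, 172, 161, 157, 159, 159, 159, 161, 161, 162, 161, 163, 167, 172, 171, 172, 173, 176, 178]
```

```bash
python3 -m crank '[[0,0,0,0.004,0,0,0],[0,0,0,0.008,0,0,0],[0,0,0,0.012,0,0,0],[0,0,0,0.015,0,0,0],[0,0,0,0.017,0,0,0],[0,0,0,0.017,0,0,0]]'
python3 -m crank '[[0,0,0,0.003,0,0,0],[0,0,0,0.006,0,0,0],[0,0,0,0.008,0,0,0],[0,0,0,0.008,0,0,0]]'
python3 -m crank '[[0,0,0,0.0015,0,0,0],[0,0,0,0.003,0,0,0],[0,0,0,0.003,0,0,0]]'
python3 - <<'E'
from h import *
im=snap('wrist','w10.png')
E
```

```text
time_s: 36.3
eef_pos: [0.4864, -0.0007, 0.3177]
tool_rot: [-0.001, 0.999, 0.037, 0.0]
wrist_force: [-0.6, 0.5, -1.2]
width: 0.0091
grasp_force: 61.0
time_s: 36.7
eef_pos: [0.4945, -0.0001, 0.3178]
tool_rot: [-0.001, 0.999, 0.037, 0.0]
wrist_force: [0.3, 0.6, -2.1]
width: 0.0091
grasp_force: 61.0
time_s: 37.0
eef_pos: [0.4973, 0.0001, 0.3178]
tool_rot: [-0.001, 0.999, 0.037, 0.0]
wrist_force: [0.5, 0.3, -2.1]
width: 0.009
grasp_force: 61.0
```

View pics/w10.png

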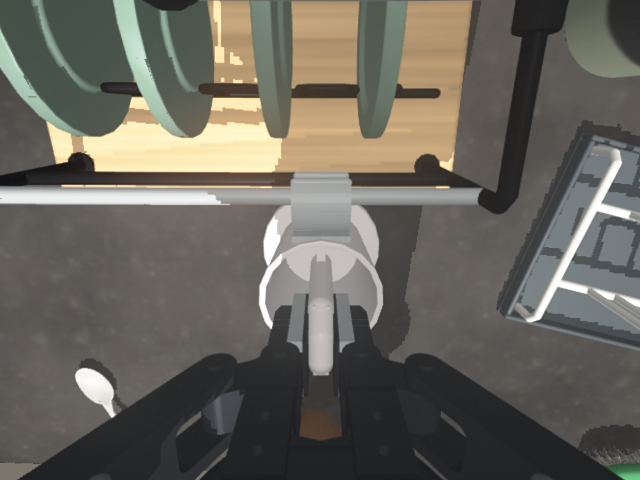

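The rod at row 196 is inside the clip (rows 172–240), with no contact force. Lowering.

```bash
python3 -m crank '[[0,0,0,0,0,0.003,0],[0,0,0,0,0,0.005,0],[0,0,0,0,0,0.007,0],[0,0,0,0,0,0.007,0]]'
python3 -m crank '[[0,0,0,0,0,0.001,0],[0,0,0,0,0,0.002,0],[0,0,0,0,0,0.002,0]]'
```

```text
time_s: 37.45
eef_pos: [0.4969, 0.0001, 0.3103]
tool_rot: [-0.0, 0.999, 0.037, -0.0]
wrist_force: [0.2, -1.2, -1.4]
width: 0.009
grasp_force: 61.0
time_s: 37.75
eef_pos: [0.4971, 0.0001, 0.3096]
tool_rot: [-0.0, 0.999, 0.037, 0.0]
wrist_force: [-4.8, -0.2, 8.4]
width: 0.0091
grasp_force: 62.8
```

```bash
python3 -m crank '[[0,0,0,0,0,-0.001,0.01],[0,0,0,0,0,-0.001,0.02],[0,0,0,0,0,-0.001,0.03],[0,0,0,0,0,-0.001,0.03],[0,0,0,0,0,-0.02,0.03],[0,0,0,0,0,-0.06,0.03],[0,0,0,0,0,-0.1,0.04],[0,0,0,0,0,-0.12,0.04],[0,0,0,0,0,-0.12,0.04]]'
python3 - <<'E'
from h import *
im=snap('scene','s11.png'); t=snap('top','t11.png')
a=cv2.resize(cv2.imread('pics/s11.png')[190:380,120:400],(560,380),interpolation=cv2.INTER_CUBIC)
cv2.imwrite('pics/m11.png',a)
plan((.48,.30,.30,np.radians(27)))
E
```

```text
time_s: 38.65
eef_pos: [0.498, 0.0002, 0.432]
tool_rot: [-0.0, 0.999, 0.037, 0.003]
wrist_force: [-0.5, 0.1, -0.2]
width: 0.0396
grasp_force: 0.0
[-0.04, -0.04, -22.78] [0.0052, -0.3006, -0.0262] rows>=6.0
```

View pics/m11.png

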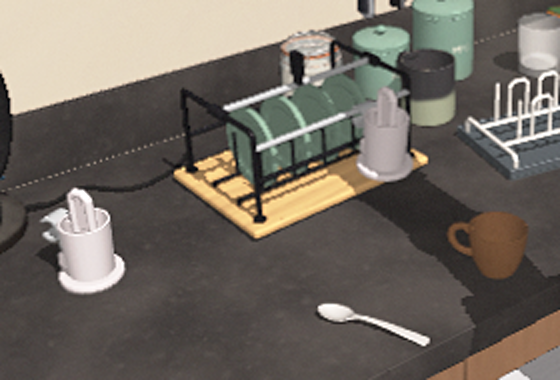

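The first cup hangs on the rod at (385,130). The second cup is still in place at (92,270). I'll approach it and refit its pose.

```bash
python3 -m crank '[[0,0,-3,0,-0.02,-0.01,0.04],[0,0,-6,0,-0.06,-0.02,0.04],[0,0,-9,0,-0.1,-0.026,0.04],[0,0,-12,0.002,-0.15,-0.026,0.04],[0,0,-15,0.003,-0.2,-0.026,0.04],[0,0,-18,0.004,-0.25,-0.026,0.04],[0,0,-21,0.005,-0.28,-0.026,0.04],[0,0,-22.8,0.005,-0.3,-0.026,0.04],[0,0,-22.8,0.005,-0.3,-0.026,0.04],[0,0,-22.8,0.005,-0.3,-0.026,0.04]]'
cat > cup.py <<'E'
from h import *
from scipy.optimize import minimize
m=robot.camera_model('wrist'); im=snap('wrist','w12.png')[:,:,::-1]
hsv=cv2.cvtColor(np.ascontiguousarray(im),cv2.COLOR_BGR2HSV); M=((hsv[:,:,2]>125)&(hsv[:,:,1]<40)).astype(np.uint8)
t=np.linspace(0,2*np.pi,60); ci=lambda r,z:np.c_[r*np.cos(t),r*np.sin(t),0*t+z]
bx=lambda *a:np.array([[x,y,z] for x in a[0] for y in a[1] for z in a[2]])
parts=[np.vstack([ci(.037,0),ci(.037,.009)]),np.vstack([ci(.029,.009),ci(.029,.075)]),bx((-.017,.017),(-.005,.005),(.07,.116)),bx((.029,.05),(-.013,.013),(.045,.073)),bx((.028,.038),(-.006,.006),(.008,.028))]
def sil(p):
    c,s=np.cos(p[2]),np.sin(p[2]); img=np.zeros((480,640),np.uint8)
    for X in parts:
        Y=np.c_[X[:,0]*c-X[:,1]*s+p[0],X[:,0]*s+X[:,1]*c+p[1],X[:,2]]
        cv2.fillConvexPoly(img,cv2.convexHull(np.int32(np.round(proj(m,Y)*16))),1,shift=4)
    return img
p0=[.566,.374,.48]; u=proj(m,[*p0[:2],.05])[0]; print(u)
R=np.zeros_like(M); R[max(0,int(u[1])-95):int(u[1])+95,int(u[0])-95:int(u[0])+95]=1
obs=cv2.morphologyEx(M*R,cv2.MORPH_CLOSE,np.ones((9,9)))
f=lambda q:float(np.sum(sil([q[0]/100,q[1]/100,q[2]/10])!=obs))
x=[p0[0]*100,p0[1]*100,p0[2]*10]
r=minimize(f,x,method='Nelder-Mead',options=dict(initial_simplex=np.array(x)+[[0,0,0],[1,0,0],[0,1,0],[0,0,2]]))
C=r.x[:2]/100; a=r.x[2]/10; print(C,np.degrees(a),r.fun,obs.sum())
plan((*C,.165,a),(*C,.103,a))
E
python3 cup.py
```

```text
time_s: 39.75
eef_pos: [0.4794, 0.3, 0.4542]
tool_rot: [-0.0, 0.972, 0.235, -0.001]
wrist_force: [0.3, -0.2, -0.7]
width: 0.0399
grasp_force: 0.0
[294.19615967  73.44595924]
[0.5662214 0.3744542] 27.488748359938352 139.0 6092
[-0.02, 0.06, -0.45] [0.1114, -0.0278, 0.1342] rows>=3.5
[0.0, 0.0, 0.0] [0.0, 0.0, 0.062] rows>=1.2
```

Good fit (.5662,.3745, 27.5°), unchanged.

```bash
python3 -m crank '[[0,0,-0.4,0.03,-0.007,0.01,0.04],[0,0,-0.4,0.075,-0.018,0.03,0.04],[0,0,-0.4,0.105,-0.026,0.07,0.04],[0,0,-0.4,0.111,-0.028,0.11,0.04],[0,0,-0.4,0.111,-0.028,0.134,0.04],[0,0,-0.4,0.111,-0.028,0.134,0.04],[0,0,-0.4,0.111,-0.028,0.134,0.04]]'
python3 - <<'E'
from h import *
plan((.5662,.3745,.103,np.radians(27.5)))
E
```

```text
time_s: 40.5
eef_pos: [0.5666, 0.374, 0.3216]
tool_rot: [-0.0, 0.972, 0.236, 0.0]
wrist_force: [-0.0, 0.4, 1.5]
width: 0.0399
grasp_force: 0.0
[-0.02, -0.01, -0.15] [-0.0002, -0.0006, 0.0636] rows>=1.3
```

```bash
python3 -m crank '[[0,0,0,0,-0.0005,0.025,0.04],[0,0,0,0,-0.0005,0.05,0.04],[0,0,0,0,-0.0005,0.0635,0.04],[0,0,0,0,-0.0005,0.0635,0.04],[0,0,0,0,-0.0005,0.0635,0.04],[0,0,0,0,-0.0005,0.0635,0],[0,0,0,0,-0.0005,0.0635,0],[0,0,0,0,-0.0005,0.0635,0],[0,0,0,0,-0.0005,0.0635,0]]'
python3 -m crank '[[0,0,0,0,0,-0.01,0],[0,0,0,0,0,-0.05,0],[0,0,0,0,0,-0.09,0],[0,0,0,0,0,-0.1,0],[0,0,0,0,0,-0.1,0]]'
python3 - <<'E'
from h import *
plan((*w(CAR,-.165,.052),.205,CAR[2]))
E
```

```text
time_s: 41.4
eef_pos: [0.5662, 0.3755, 0.2584]
tool_rot: [-0.001, 0.972, 0.237, 0.001]
wrist_force: [-0.1, -1.1, 4.0]
width: 0.009
grasp_force: 62.2
time_s: 41.9
eef_pos: [0.566, 0.3759, 0.3599]
tool_rot: [-0.001, 0.971, 0.237, 0.002]
wrist_force: [0.1, 0.2, -2.5]
width: 0.0088
grasp_force: 61.5
[-0.13, -0.23, 23.28] [-0.2353, 0.1931, -0.0014] rows>=6.1
```

```bash
python3 - <<'E'
from h import *
plan((.455,.31,.205,np.radians(15)),(*w(CAR,-.165,.052),.205,CAR[2]))
E
```

```text
[-0.11, -0.24, 12.43] [-0.1289, 0.0073, -0.0006] rows>=2.6
[0.0, 0.0, 10.85] [-0.0639, 0.2043, 0.0] rows>=4.3
```

```bash
python3 -m crank '[[0,0,2,-0.02,0.001,0,0],[0,0,5,-0.055,0.003,0,0],[0,0,9,-0.095,0.005,0,0],[-0.1,-0.2,12.4,-0.12,0.007,0,0],[-0.1,-0.2,12.4,-0.129,0.007,0,0],[-0.1,-0.2,12.4,-0.129,0.007,0,0]]'
python3 -m crank '[[0,0,2,-0.007,0.02,0,0],[0,0,4,-0.02,0.06,0,0],[0,0,6,-0.032,0.1,0,0],[0,0,8,-0.045,0.145,0,0],[0,0,10,-0.057,0.185,0,0],[0,0,10.85,-0.064,0.204,0,0],[0,0,10.85,-0.064,0.204,0,0],[0,0,10.85,-0.064,0.204,0,0],[0,0,10.85,-0.064,0.204,0,0],[0,0,10.85,-0.064,0.204,0,0]]'
python3 - <<'E'
from h import *
plan((*w(CAR,-.165,.052),.2584+.057-.155,CAR[2]))
E
```

```text
time_s: 42.5
eef_pos: [0.4537, 0.309, 0.3564]
tool_rot: [0.002, 0.991, 0.131, -0.002]
wrist_force: [0.7, -0.5, -2.5]
width: 0.009
grasp_force: 61.3
time_s: 43.5
eef_pos: [0.446, 0.0975, 0.3579]
tool_rot: [0.0, 0.999, 0.038, -0.001]
wrist_force: [-0.4, 0.2, -1.9]
width: 0.0089
grasp_force: 61.4
[0.05, 0.14, 0.18] [0.0001, 0.0013, 0.0425] rows>=0.9
```

```bash
python3 -m crank '[[0,0.1,0.2,0,0.001,0.015,0],[0,0.1,0.2,0,0.001,0.03,0],[0,0.1,0.2,0,0.001,0.042,0],[0,0.1,0.2,0,0.001,0.042,0],[0,0.1,0.2,0,0.001,0.042,0]]'
python3 - <<'E'
from h import *
m=robot.camera_model('wrist'); im=snap('wrist','w13.png')
p,R=pose(); print(p)
g=im[:,:,1].astype(int)
print('rod/clip col321 rows 80-260:',[int(x) for x in g[85:185,321]])
plan((*w(CAR,-.165,.052),.2584+.057-.155,CAR[2]))
print(proj(m,[*w(CAR,-.078,.052),.115]))
E
```

```text
time_s: 44.0
eef_pos: [0.4458, 0.0955, 0.316]
tool_rot: [0.001, 0.999, 0.035, -0.001]
wrist_force: [0.0, -0.3, -1.9]
width: 0.0093
grasp_force: 61.3
[0.44594953 0.09548981 0.31636208]
rod/clip col321 rows 80-260: [169, 171, 173, 176, 183, 189, 185, 176, 169, 164, 159, 155, 151, 146, 141, 135, 125, 107, 92, 141, 173, 173, 172, 171, 173, 175, 176, 174, 174, 173, 172, 172, 170, 166, 162, 159, 158, 161, 162, 160, 152, 144, 135, 119, 98, 82, 82, 82, 82, 83, 83, 82, 82, 80, 82, 82, 81, 82, 81, 81, 81, 80, 81, 80, 80, 80, 80, 80, 80, 79, 81, 81, 82, 81, 81, 82, 82, 82, 82, 82, 82, 83, 82, 82, 82, 95, 137, 166, 175, 184, 185, 166, 151, 158, 169, 177, 186, 183, 171, 171]
[0.08, 0.02, -0.13] [0.0003, -0.0006, 0.001] rows>=0.0
[[320.3139817   91.87353064]]
```

View pics/w13.png

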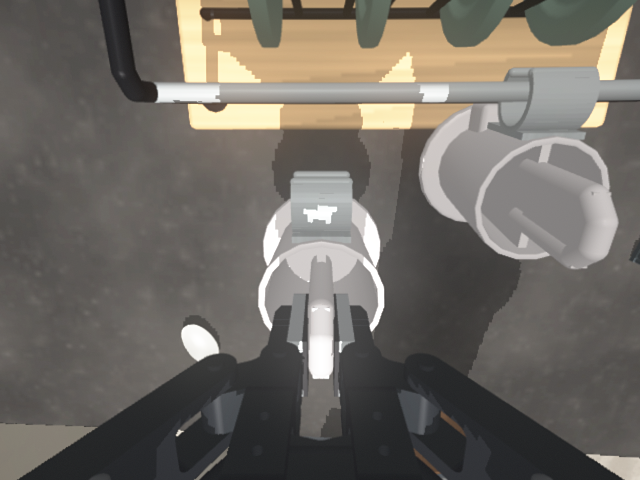

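The clip lip is at row 171 and the rod at row 93, so about 46 mm to go. The first cup hangs properly at (540,190).

```bash
python3 -m crank '[[0,0,0,0.004,0,0,0],[0,0,0,0.01,0,0,0],[0,0,0,0.018,0,0,0],[0,0,0,0.026,0,0,0],[0,0,0,0.032,0,0,0],[0,0,0,0.034,0,0,0],[0,0,0,0.034,0,0,0]]'
python3 -m crank '[[0,0,0,0.003,0,0,0],[0,0,0,0.006,0,0,0],[0,0,0,0.008,0,0,0],[0,0,0,0.008,0,0,0]]'
python3 -m crank '[[0,0,0,0.002,0,0,0],[0,0,0,0.004,0,0,0],[0,0,0,0.004,0,0,0]]'
python3 - <<'E'
from h import *
g=snap('wrist','w14.png')[:,:,1].astype(int); print([int(x) for x in g[165:240,321]]); print('rod beside clip',[int(x) for x in g[160:225,250]])
E
```

```text
time_s: 44.75
eef_pos: [0.4799, 0.0974, 0.3158]
tool_rot: [0.001, 0.999, 0.035, -0.001]
wrist_force: [0.2, -0.1, -2.1]
width: 0.009
grasp_force: 61.3
time_s: 45.15
eef_pos: [0.4879, 0.098, 0.316]
tool_rot: [0.001, 0.999, 0.035, -0.0]
wrist_force: [0.7, -0.2, -2.6]
width: 0.0095
grasp_force: 61.3
time_s: 45.45
eef_pos: [0.4918, 0.0982, 0.316]
tool_rot: [0.001, 0.999, 0.035, -0.0]
wrist_force: [-0.4, -0.1, -1.5]
width: 0.0092
grasp_force: 61.3
[160, 161, 162, 164, 166, 164, 153, 163, 172, 182, 183, 163, 150, 155, 166, 174, 183, 179, 169, 167, 170, 169, 170, 172, 172, 172, 174, 173, 169, 183, 184, 184, 185, 188, 189, 189, 189, 184, 175, 174, 196, 246, 251, 253, 253, 253, 254, 255, 255, 255, 254, 253, 251, 252, 250, 172, 155, 157, 157, 153, 152, 150, 148, 146, 142, 140, 135, 135, 135, 134, 137, 147, 169, 168, 159]
rod beside clip [237, 235, 234, 234, 235, 235, 236, 237, 238, 239, 241, 242, 243, 245, 243, 196, 85, 66, 71, 72, 73, 77, 79, 84, 93, 101, 80, 70, 84, 170, 252, 243, 157, 149, 160, 165, 167, 170, 174, 179, 180, 177, 169, 162, 157, 153, 148, 141, 130, 113, 113, 114, 115, 115, 116, 113, 114, 113, 113, 113, 112, 113, 111, 113, 113]
```

```bash
python3 -m crank '[[0,0,0,0,0,0.003,0],[0,0,0,0,0,0.005,0],[0,0,0,0,0,0.007,0],[0,0,0,0,0,0.007,0]]'
python3 -m crank '[[0,0,0,0,0,0.001,0],[0,0,0,0,0,0.002,0],[0,0,0,0,0,0.002,0]]'
```

```text
time_s: 45.9
eef_pos: [0.4914, 0.0982, 0.3085]
tool_rot: [0.001, 0.999, 0.035, -0.001]
wrist_force: [-0.4, -0.2, -2.2]
width: 0.0091
grasp_force: 61.3
time_s: 46.2
eef_pos: [0.4916, 0.0983, 0.3072]
tool_rot: [0.001, 0.999, 0.035, -0.0]
wrist_force: [-1.1, -0.1, 1.9]
width: 0.0089
grasp_force: 62.1
```

Contact reached at the expected height; release, retreat and check.

```bash
python3 -m crank '[[0,0,0,0,0,0,0.01],[0,0,0,0,0,0,0.02],[0,0,0,0,0,0,0.03],[0,0,0,0,0,0,0.03],[0,0,0,0,0,-0.02,0.03],[0,0,0,0,0,-0.06,0.03],[0,0,0,-0.03,0,-0.1,0.04],[0,0,0,-0.05,0,-0.13,0.04],[0,0,0,-0.05,0,-0.13,0.04]]'
python3 -m crank '[[0,0,0,0.01,0.02,0,0.04],[0,0,0,0.01,0.07,0,0.04],[0,0,0,0.01,0.12,0,0.04],[0,0,0,0.01,0.17,0,0.04],[0,0,0,0.01,0.22,0,0.04],[0,0,0,0.01,0.26,0,0.04],[0,0,0,0.01,0.28,0,0.04],[0,0,0,0.01,0.28,0,0.04]]'
python3 - <<'E'
from h import *
snap('scene','s15.png'); snap('top','t15.png')
a=cv2.resize(cv2.imread('pics/s15.png')[180:330,190:440],(500,300),interpolation=cv2.INTER_CUBIC)
b=cv2.resize(cv2.imread('pics/t15.png')[180:290,225:350],(341,300),interpolation=cv2.INTER_CUBIC)[:,:300]
cv2.imwrite('pics/m15.png',np.hstack([a,b]))
E
```

```text
time_s: 47.1
eef_pos: [0.4409, 0.0958, 0.4409]
tool_rot: [0.001, 0.999, 0.035, 0.003]
wrist_force: [1.3, 0.3, -0.8]
width: 0.0397
grasp_force: 0.0
time_s: 47.9
eef_pos: [0.4709, -0.1874, 0.4363]
tool_rot: [0.001, 0.999, 0.032, -0.001]
wrist_force: [-0.4, -0.7, -0.5]
width: 0.04
grasp_force: 0.0
```

View pics/m15.png

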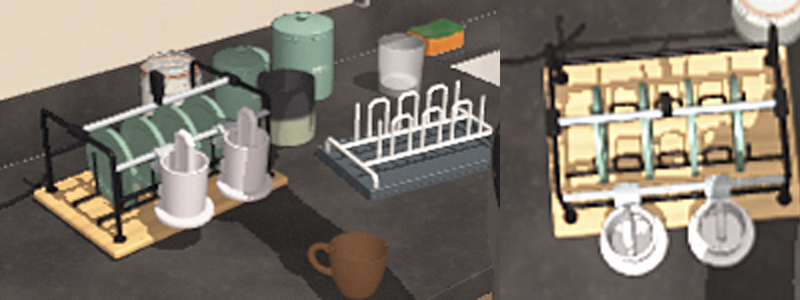

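Both cups hang on the rod, the four saucers stand under the bar, and the mug and tumbler haven't moved. Opening the fingers may have nudged the bar, so I'll push it against its stop once more with the fingers shut.

```bash
python3 - <<'E'
from h import *
y=CAR[2]; plan((*w(CAR,.036,0),.27,y),(*w(CAR,.036,0),.174,y),(*w(CAR,.022,0),.174,y))
E
```

```text
[0.05, 0.1, -0.21] [0.1954, -0.2295, 0.0111] rows>=6.0
[0.0, 0.0, 0.0] [0.0, 0.0, 0.096] rows>=1.9
[0.0, 0.0, 0.0] [-0.014, -0.0, 0.0] rows>=0.3
```

```bash
python3 -m crank '[[0,0,-0.2,0.02,-0.02,0,0],[0,0,-0.2,0.05,-0.055,0,0],[0,0,-0.2,0.08,-0.09,0,0],[0,0,-0.2,0.11,-0.128,0,0],[0,0,-0.2,0.14,-0.165,0.005,0],[0,0,-0.2,0.17,-0.2,0.01,0],[0,0,-0.2,0.19,-0.223,0.011,0],[0,0,-0.2,0.1954,-0.2295,0.011,0],[0,0,-0.2,0.1954,-0.2295,0.011,0],[0,0,-0.2,0.1954,-0.2295,0.011,0]]'
python3 - <<'E'
from h import *
y=CAR[2]; plan((*w(CAR,.036,0),.174,y))
E
```

```text
time_s: 49.0
eef_pos: [0.6496, 0.0585, 0.4257]
tool_rot: [0.001, 0.999, 0.036, -0.001]
wrist_force: [0.1, -0.2, 0.3]
width: -0.0001
grasp_force: 0.0
[0.14, 0.09, 0.03] [0.0009, -0.0005, 0.0967] rows>=1.9
```

```bash
python3 -m crank '[[0,0,0,0.001,0,0.03,0],[0,0,0,0.001,0,0.065,0],[0,0,0,0.001,0,0.09,0],[0,0,0,0.001,0,0.096,0],[0,0,0,0.001,0,0.096,0],[0,0,0,-0.004,0,0.096,0],[0,0,0,-0.009,0,0.096,0],[0,0,0,-0.011,0,0.096,0],[0,0,0,-0.011,0,0.096,0]]'
python3 -m crank '[[0,0,0,-0.001,0,0,0],[0,0,0,-0.002,0,0,0],[0,0,0,-0.002,0,0,0]]'
python3 -m crank '[[0,0,0,-0.001,0,0,0],[0,0,0,-0.002,0,0,0],[0,0,0,-0.002,0,0,0]]'
```

```text
time_s: 49.9
eef_pos: [0.6389, 0.0579, 0.3309]
tool_rot: [0.001, 0.999, 0.036, 0.0]
wrist_force: [1.2, 0.3, 0.2]
width: 0.0002
grasp_force: 0.0
time_s: 50.2
eef_pos: [0.6378, 0.0577, 0.3304]
tool_rot: [0.001, 0.999, 0.036, 0.001]
wrist_force: [2.7, 0.4, -0.3]
width: -0.0004
grasp_force: 1.7
time_s: 50.5
eef_pos: [0.6371, 0.0576, 0.3304]
tool_rot: [0.0, 0.999, 0.036, 0.003]
wrist_force: [11.5, 0.8, -5.0]
width: -0.0002
grasp_force: 5.3
```

At its stop with 11 N. I'll retreat clear and hand in.

```bash
python3 -m crank '[[0,0,0,0.004,0,0,0],[0,0,0,0.008,0,0,0],[0,0,0,0.01,0,-0.03,0],[0,0,0,0.01,0,-0.07,0],[0,0,0,0.01,0,-0.11,0],[0,0,0,0.01,0,-0.14,0],[0,0,0,0.01,0,-0.14,0],[0,0,0,0.01,0,-0.14,0]]'
python3 -c "
from workcell import robot
print(robot.job_done())"
```

```text
time_s: 51.3
eef_pos: [0.645, 0.0586, 0.4702]
tool_rot: [0.001, 0.999, 0.036, -0.0]
wrist_force: [0.1, -0.3, -1.1]
width: -0.0002
grasp_force: 0.0
the job is handed in; nothing more can be done
None
```

I handed the job in at about 51 s: all four saucers are upright in their own slots, the bar was slid forward over them to its stop once they were in, both cups hang on the front rod by their clips, and the mug and tumbler were left where they stood.

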